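Pack and wedge up a tilting drilling table

ROBOT

A 6-joint arm with a two-finger parallel gripper is mounted at the origin on a cart in front of the work surface, level with it; the furniture and walls round the work are solid. World frame = base frame: x ahead of the robot, y to its left, z up, the work surface at z = 0. Lengths are in m, angles in rad, forces in N, time in s.
With the tool pointing down it reaches from about 0.35 to 0.775 m from the base axis. Payload 5.5 kg.
Tool frame: the origin (TCP) lies between the finger pads; the fingertips stand env.nose_length ahead of it and the grasp point (between the pads) lies 8 mm behind it (env.nose_length is the distance from the TCP to the fingertips, in m); z points along the fingers, y is the direction in which the jaws open and shut (so a half turn about z gives the same grasp; the last joint's range is limited). The gripper opens to 85 mm and grips with 20 to 120 N. Pads are 22 mm wide; open, the fingers measure 114 mm over their backs; the gripper's body (76 mm by 85 mm) begins 54 mm behind the grasp point. The pads swing forward as they close: fully open they stand 13 mm farther back than shut.
Start: joints at [1.181, 0.313, 0.046, 1.304, 0, 1.431], TCP at [0.142, 0.557, 0.242] pointing down, gripper open.
Joint ranges: [-2.76, 2.76], [-0.86, 1.69], [-1.03, 1.26], [-2.2, 2.34], [-1.47, 1.5], [-3.14, 3.14]. Speed limits (rad/s): [2.57, 2.57, 3.14, 3.14, 3.14, 3.14].

INTERFACE

Orientations are given as a unit quaternion [w, x, y, z].
In Python, from workcell import env gives the robot as it stands. The module is installed in compiled form; this text tells all that it offers.
- The arm moves only by the shell command python3 -m creep 'ROWS' [FORCE]. ROWS is a JSON object of lists of equal length, an entry for each row: "hand": the finger opening in mm, from 0 to 85.4; "delta_pos": the shift along the tool's x, y, z scaled (see below), a list of three; "turn": the turn about the tool's z scaled (see below). In form: {"hand": [hand, ...], "delta_pos": [[dx, dy, dz], ...], "turn": [turn, ...]}. A call has exactly 5 rows; each row shifts and turns the commanded pose from where the row before left it, along the tool's axes as they then stand; what a row does not reach is not made up. The controller multiplies each number of a shift by 0.8 m and each number of a turn by 5 degrees. A row lasts 1/12 s, in which the tool goes at most 41.7 mm and 7.16 degrees, less where a joint would pass 70% of its speed; a pose out of reach is approached as far as the arm can. A call with a number of a shift or a turn outside -1 to 1 is refused whole. A call with a gripper value outside its range is refused whole. The fingers move at their own pace and stop on an object; FORCE is the grip in N (left out, the last holds). Time passes only in rows, so rows that do not move let the fingers close, or fill a call up. It gives the time, the measured TCP pose, the force and the opening at its end, in the units of the state.
- env.get_state(): the state, without advancing time (a new reading comes with each control period).
- env.read_camera(name): name is "scene" or "side" or "wrist"; returns a dict with "pixels" (480x640x3 uint8, red, green, blue), "depth" (480x640 float32, m along the optical axis (not along the pixel's ray), 0 where there is no reading), "fx", "fy", "cx", "cy" (pixels), "origin" and "orientation" of the camera in the world. Camera axes: x right, y down, z forward; pixel columns grow to the right and rows downward; lengths in m; the calibration is good to about 2 mm. A picture is of the moment at which its call begins.
- env.hand_in(): hands the job in, once; it reports no verdict.
Trained networks look in the newest picture that a camera, given by its name, has taken for a name from the list of things; names that differ only in an ending like _2 or _b are one class to them, and where a whole thing is asked for, a point or a joint stands for the part that bears it (a point fixed in the world has none). Each returns a list of dicts, best first, with "score" (0 to 1); they miss things now and then, are a little off and sometimes report something else, mostly with a low value. They report only what shows in the picture. A call takes as long as a camera call. They do not tell look-alikes from the thing itself.
- env.find_in(camera, target): "location" ([row, column] in pixels, amid what is visible of it).
- env.pinpoint(camera, target): "location" ([row, column] in pixels: a listed point, or the origin of a listed thing).
The state is a dict: "clock": time; "joint_pos": joint angles; "qvel": joint speeds; "tau": joint torques, N m; "tcp_pos": TCP position; "orientation": TCP orientation; "wrist_force": force on the tool from outside, world axes, zero at the start; "ft_torque": the same for the moment, N m; "finger_gap": finger opening in m.
Only numpy, scipy, OpenCV 4.12 (cv2) and the standard library are available. Lean on these libraries where they do the work, as an engineer would, in place of code of your own. Each camera call takes 0.05 s, during which the arm holds its last target.

TASK

The tilting table on the bench is about to be drilled on, so its raised front edge needs solid support at exactly the tilt it has now. First swing the cam lever fully over to lock the tilt; then slide packing plates, one on top of another and each fully home against the two stop pins, in under the roller until the space left is small enough for the wedge, and push the wedge in squarely on top of them, thin end first, until it jams tight between plate and roller. Finish with the wedge still in the gripper, holding it pushed in, with the tilt unchanged and the other tools left where they lie.

Things in the scene. Friction and masses are not known exactly. Their poses are not given: they have to be found in the camera images.
- stand: grey fixed base of the tilting table; origin on the bench below its middle, x from the open front (robot side, -x) to the hinge at the back. Plate 12 mm thick: front apron 84 mm wide, x -130 to -30 mm, for the packing; 116 mm wide behind it to x +115. Two upright stop pins 8 mm thick, 24 mm tall at x -35, y +23 and -23 mm (the wedge passes between them); lever post on the left (+y) side
- tilt_table: steel table plate 160 x 100 x 12 mm; origin on its hinge axis (along y, at x +95 mm of the stand, 34 mm above the bench). Its raised front edge reaches x -77 mm of the stand, its top at most 75 mm above the bench. Until the cam lever locks it, 2 to 3 N upward at the roller lifts it; then it holds over 25 N
- roller (a point): middle of the axis of the steel roller fixed under the table's front edge: 20 mm thick, 92 mm long, along the stand's y, at x about -65 mm of the stand. The space to pack is from the base's top (12 mm above the bench) to the roller's underside (10 mm below this point): 15 to 28 mm high. Must stay within 5 mm of its start
- packing_seat (a point): point on top of the base's apron, 12 mm above the bench, at x -84 mm, y 0 of the stand, axes as the stand's. A bottom plate fully home against both pins has its origin here, the next one 8 mm higher, length along x; it then reaches 26 mm past the roller's axis and sticks out 64 mm in front of it
- cam_lever (a joint): cam lever on the table's left side, rad: 0 to 0.25 at the start (free), 1.40 at its stop, locked above 1.2. It swings level about an upright pivot at x -30, y +73 mm of the stand, clockwise seen from above as it grows; takes 5 to 10 N sideways at the knob, most at the end; stays where it is left
- lever_knob (a point): centre of the black ball knob, 22 mm thick, on the lever's end: 62 mm from the pivot, 75 mm above the bench. Seen from the pivot it lies at 140 degrees (anticlockwise from the stand's +x) less the joint's value: to the left and towards the robot when free, to the left and a little away when locked
- plate_1: steel-grey packing plate, a plain rectangular bar 90 x 56 x 8 mm (length x, width y, thickness z) with a dark dot near one end, lying flat; origin at the centre of its underside, x along its length. The three plates are alike and it does not matter which are used or which end leads
- plate_2: steel-grey packing plate, a plain rectangular bar 90 x 56 x 8 mm (length x, width y, thickness z) with a dark dot near one end, lying flat; origin at the centre of its underside, x along its length. The three plates are alike and it does not matter which are used or which end leads
- plate_3: steel-grey packing plate, a plain rectangular bar 90 x 56 x 8 mm (length x, width y, thickness z) with a dark dot near one end, lying flat; origin at the centre of its underside, x along its length. The three plates are alike and it does not matter which are used or which end leads
- wedge: light-brown waxed hardwood wedge (slides easily on steel) 115 mm long (x), 28 mm wide (y), flat underside; origin at the centre of its underside. 2.5 mm thick at the thin end (+x), rising 1 in 6 to 14 mm at 69 mm from it; the other 46 mm is 14 mm thick, to be gripped across the width. It jams in a space of 3 to 13 mm between the top plate and the roller
- spanner_4: small spanner lying on the bench, to be left alone
- square: steel try square lying on the bench, to be left alone
- masking_tape: roll of masking tape lying on the bench, to be left alone
- wood_pencil: carpenter's pencil lying on the bench, to be left alone
Things that resemble listed ones, but are neither listed nor needed, are in the scene too. Leave any brown look-alike of the plate_3 alone.

How it is judged:
On the way, in this order (a step that is already met when the one before it is completed fails the run):
1. the cam lever is swung over and locks the table at its tilt, before any packing (value of joint cam_lever above 1.2 rad and distance of roller from where it was at the start of the episode below 0.005 m), for 0.2 s.
2. a packing plate lies fully home under the roller (((x of plate_1 in the frame of packing_seat between -0.007 and 0.007 m and y of plate_1 in the frame of packing_seat between -0.012 and 0.012 m and z of plate_1 in the frame of packing_seat between -0.003 and 0.022 m and angle between the x axis of plate_1 and the x axis of stand, either way round below 0.12 rad and angle between plate_1's own z axis and vertical below 0.06 rad) or (x of plate_2 in the frame of packing_seat between -0.007 and 0.007 m and y of plate_2 in the frame of packing_seat between -0.012 and 0.012 m and z of plate_2 in the frame of packing_seat between -0.003 and 0.022 m and angle between the x axis of plate_2 and the x axis of stand, either way round below 0.12 rad and angle between plate_2's own z axis and vertical below 0.06 rad) or (x of plate_3 in the frame of packing_seat between -0.007 and 0.007 m and y of plate_3 in the frame of packing_seat between -0.012 and 0.012 m and z of plate_3 in the frame of packing_seat between -0.003 and 0.022 m and angle between the x axis of plate_3 and the x axis of stand, either way round below 0.12 rad and angle between plate_3's own z axis and vertical below 0.06 rad))), for 0.2 s.
At the end, for the whole second after the job is handed in: Lever above 1.2 rad; roller within 5 mm of its start; wedge still, flat and square (0.15 rad, 15 mm off the middle), held (over 2 N), pressing on the roller (1 N) and a plate (0.7 N); each plate home (7 mm along, 12 mm across, 0.12 rad) or over 100 mm from the roller (all of step 1 and contact force between wedge and tilt_table above 1 N and contact force between the fingers and wedge above 2 N and (contact force between wedge and plate_1 above 0.7 N or contact force between wedge and plate_2 above 0.7 N or contact force between wedge and plate_3 above 0.7 N) and angle between the x axis of wedge and the x axis of stand, either way round below 0.15 rad and angle between wedge's own z axis and vertical below 0.1 rad and linear speed of wedge below 0.01 m/s and y of wedge in the frame of stand between -0.015 and 0.015 m and ((x of plate_1 in the frame of packing_seat between -0.007 and 0.007 m and y of plate_1 in the frame of packing_seat between -0.012 and 0.012 m and z of plate_1 in the frame of packing_seat between -0.003 and 0.022 m and angle between the x axis of plate_1 and the x axis of stand, either way round below 0.12 rad and angle between plate_1's own z axis and vertical below 0.06 rad) or horizontal distance between plate_1 and roller above 0.1 m) and ((x of plate_2 in the frame of packing_seat between -0.007 and 0.007 m and y of plate_2 in the frame of packing_seat between -0.012 and 0.012 m and z of plate_2 in the frame of packing_seat between -0.003 and 0.022 m and angle between the x axis of plate_2 and the x axis of stand, either way round below 0.12 rad and angle between plate_2's own z axis and vertical below 0.06 rad) or horizontal distance between plate_2 and roller above 0.1 m) and ((x of plate_3 in the frame of packing_seat between -0.007 and 0.007 m and y of plate_3 in the frame of packing_seat between -0.012 and 0.012 m and z of plate_3 in the frame of packing_seat between -0.003 and 0.022 m and angle between the x axis of plate_3 and the x axis of stand, either way round below 0.12 rad and angle between plate_3's own z axis and vertical below 0.06 rad) or horizontal distance between plate_3 and roller above 0.1 m)); the arm keeps its last pose, push and grip.
It fails at once if the table is forced off its tilt (roller moved over 12 mm) (distance of roller from where it was at the start of the episode above 0.012 m).
It fails at once if another tool or the tape on the bench is disturbed (over 30 mm) (distance of any of spanner_4, square, masking_tape, wood_pencil from where it was at the start of the episode above 0.03 m).
It also fails if it takes over 72 s, if anything falls off the work surface, if the arm or the gripper's body presses on something with over 40 N, if the wrist force passes 120 N, or if a joint passes its speed limit or range.

## Working session

There is one attempt and no reset: what is moved stays moved. The work goes in short steps, Python scripts to look and compute and a shell command to move; the robot and the scene stay as the last step left them, time stands still between calls to the robot, and variables do not carry over. Pictures are saved under pics/ and viewed, and the job is handed in when it is done.

```bash
mkdir -p pics; cat > h.py <<'E'
import numpy as np,cv2
from scipy.spatial.transform import Rotation as R
from workcell import env
def q2m(q): return R.from_quat([q[1],q[2],q[3],q[0]]).as_matrix()
def snap(name,fn=None):
    c=env.read_camera(name)
    if fn: cv2.imwrite('pics/'+fn,c['pixels'][:,:,::-1])
    return c
def px2w(c,r,k,z=None):
    M=q2m(c['orientation']);o=np.array(c['origin'])
    d=M@np.array([(k-c['cx'])/c['fx'],(r-c['cy'])/c['fy'],1])
    if z is not None: return o+d*(z-o[2])/d[2]
    return o+d*c['depth'][int(round(r)),int(round(k))]
def w2px(c,p):
    M=q2m(c['orientation']);v=M.T@(np.array(p)-np.array(c['origin']))
    return c['cy']+c['fy']*v[1]/v[2], c['cx']+c['fx']*v[0]/v[2]
def cloud(c):
    M=q2m(c['orientation']);d=c['depth'];rr,kk=np.mgrid[0:480,0:640]
    P=np.stack([(kk-c['cx'])/c['fx']*d,(rr-c['cy'])/c['fy']*d,d],-1)@M.T+np.array(c['origin'])
    P[d==0]=np.nan
    return P
def st():
    s=env.get_state();M=q2m(s['orientation'])
    print('t',round(s['clock'],2),'tcp',np.round(s['tcp_pos'],4),'zax',np.round(M[:,2],3),'xax',np.round(M[:,0],3),'yaw',round(np.degrees(np.arctan2(M[1,0],M[0,0])),2),'F',np.round(s['wrist_force'],1),'gap',round(s['finger_gap'],4),'q',np.round(s['joint_pos'],2))
    return s,M
E
python3 - <<'E'
from h import *
st();print(env.nose_length)
for n in ['scene','side','wrist']:
    c=snap(n,n+'0.png');print(n,np.round(c['origin'],3),np.round(q2m(c['orientation'])[:,2],2))
    np.savez('pics/%s0.npz'%n,**c)
    for t in ['stand','tilt_table','roller','packing_seat','lever_knob','plate_1','wedge','spanner_4','square','masking_tape','wood_pencil']:
        for f in ('pinpoint',):
            print(t,[(round(d['score'],2),np.round(d['location']).astype(int).tolist(),np.round(px2w(c,*d['location']),3).tolist()) for d in getattr(env,f)(n,t)[:4]])
E
```

```text
t 0.0 tcp [0.142  0.5567 0.2414] zax [-0.001 -0.002 -1.   ] xax [-0.969  0.247  0.   ] yaw 165.69 F [-0.2  0.5 -0.2] gap 0.0855 q [ 1.18  0.31  0.04  1.3  -0.    1.43]
0.011
scene [-0.09  -1.053  1.208] [ 0.39  0.59 -0.7 ]
stand []
tilt_table [(0.95, [259, 406], [0.717, -0.234, 0.05])]
roller [(0.64, [342, 301], [0.358, -0.288, 0.014]), (0.61, [275, 348], [0.555, -0.2, 0.054])]
packing_seat [(0.63, [285, 346], [0.551, -0.198, 0.016])]
lever_knob [(0.54, [238, 328], [0.57, -0.086, 0.082])]
plate_1 [(0.75, [357, 360], [0.456, -0.394, 0.004]), (0.74, [214, 323], [0.657, 0.073, 0.008]), (0.61, [339, 418], [0.601, -0.43, 0.009])]
wedge [(0.6, [340, 300], [0.36, -0.285, 0.017])]
spanner_4 [(0.86, [407, 413], [0.478, -0.565, 0.005]), (0.3, [342, 414], [0.587, -0.432, 0.01])]
square [(0.79, [159, 272], [0.663, 0.384, 0.006])]
masking_tape [(0.56, [182, 319], [0.735, 0.215, -0.004]), (0.22, [341, 414], [0.59, -0.43, 0.011])]
wood_pencil [(0.84, [396, 306], [0.295, -0.416, 0.006])]
side [ 0.257 -1.142  1.115] [ 0.17  0.71 -0.68]
stand [(0.83, [287, 360], [0.604, -0.247, 0.056])]
tilt_table [(0
[... 359 characters left out ...]
9], [0.443, -0.386, 0.008]), (0.58, [230, 349], [0.661, 0.058, 0.012])]
wedge [(0.91, [320, 286], [0.368, -0.288, 0.014])]
spanner_4 [(0.46, [397, 352], [0.487, -0.563, 0.004]), (0.34, [345, 321], [0.448, -0.396, 0.013])]
square [(0.93, [178, 330], [0.67, 0.371, 0.022]), (0.29, [398, 348], [0.477, -0.566, 0.008])]
masking_tape [(0.78, [203, 356], [0.735, 0.219, -0.001])]
wood_pencil [(0.68, [289, 334], [0.537, -0.199, 0.012]), (0.59, [361, 271], [0.303, -0.412, 0.011]), (0.37, [200, 355], [0.737, 0.231, 0.005])]
wrist [0.077 0.574 0.374] [ 0.26 -0.07 -0.96]
stand []
tilt_table []
roller []
packing_seat []
lever_knob []
plate_1 []
wedge []
spanner_4 []
square []
masking_tape []
wood_pencil []
```

View pics/scene0.png

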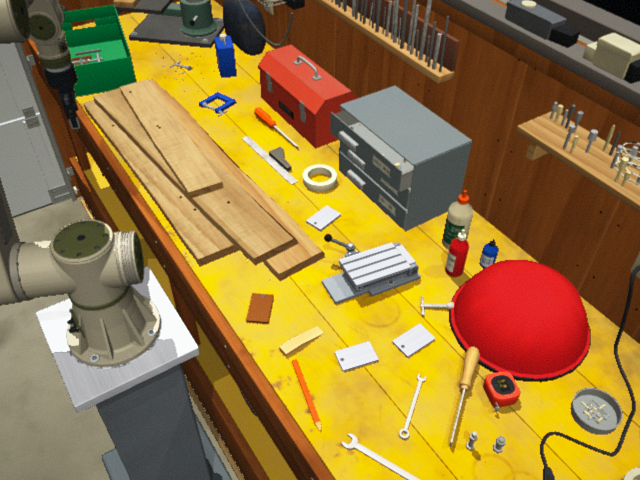

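View pics/side0.png

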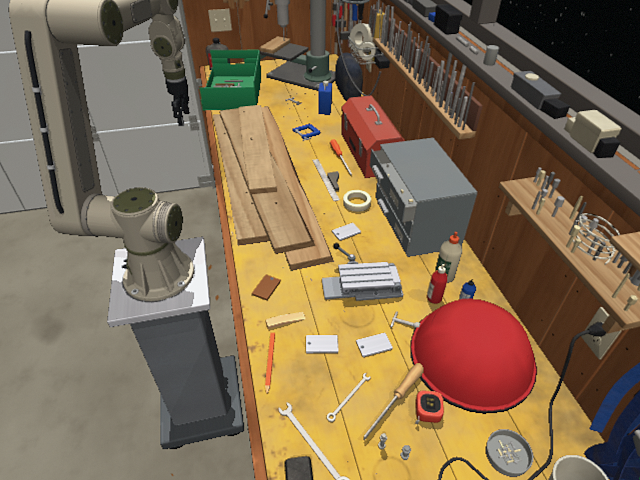

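```bash
python3 - <<'E'
from h import *
# topdown reprojection
for n in ['scene','side']:
    c=dict(np.load('pics/%s0.npz'%n)); P=cloud(c).reshape(-1,3); C=c['pixels'].reshape(-1,3)
    im=np.zeros((600,560,3),np.uint8)
    # x 0.22..0.82 up; y -0.6..0.5 left
    m=np.isfinite(P[:,0])&(P[:,2]<0.13)&(P[:,2]>-0.02)
    P=P[m];C=C[m];o=np.argsort(P[:,2]);P=P[o];C=C[o]
    u=((0.45-P[:,1])/0.0018).astype(int);v=((0.85-P[:,0])/0.0018).astype(int)
    ok=(u>=0)&(u<560)&(v>=0)&(v<360)
    im=im[:360]
    im[v[ok],u[ok]]=C[ok][:,::-1]
    cv2.imwrite('pics/td_%s.png'%n,im)
E
```

```text
(no output)
```

The scene view shows the tilting table at (405,265), the lever knob at (328,238), plates at (357,357), (413,340) and (323,216), the wedge at (301,341), and the brown look-alike at (260,308). The planks lie near the lever.

```bash
python3 - <<'E'
from h import *
for n in ['scene','side']:
    c=dict(np.load('pics/%s0.npz'%n)); hsv=cv2.cvtColor(c['pixels'],cv2.COLOR_RGB2HSV)
    def rect(seed,z,mask,lab):
        N,l,s,ce=cv2.connectedComponentsWithStats(mask.astype(np.uint8),connectivity=4)
        r,k=[int(round(v)) for v in w2px(c,seed)]
        best=None
        for dr in range(-4,5):
            for dk in range(-4,5):
                i=l[r+dr,k+dk]
                if i and (best is None or s[i,4]>s[best,4]): best=i
        if best is None: print(n,lab,'none',r,k);return
        ys,xs=np.nonzero(l==best)
        W=np.array([px2w(c,a,b,z)[:2] for a,b in zip(ys,xs)])
        (cx,cy),(w,h),a=cv2.minAreaRect((W*1000).astype(np.float32))
        b=cv2.boxPoints(((cx,cy),(w,h),a)); e=[b[1]-b[0],b[2]-b[1]]; e=max(e,key=np.linalg.norm)
        print(n,lab,len(ys),'c',round(cx,1),round(cy,1),'size',round(w,1),round(h,1),'long yaw',round(np.degrees(np.arctan2(e[1],e[0]))%180,1),'mean',W.mean(0).round(4))
    grey=(hsv[...,1]<60)&(hsv[...,2]>110)
    br=(hsv[...,1]>60)&(hsv[...,1]<175)&(hsv[...,0]<25)&(hsv[...,2]>120)
    for lab,p in dict(pA=(.456,-.392,.008),pB=(.598,-.435,.008),pC=(.657,.068,.008)).items(): rect(p,.008,grey,lab)
    r,k=[int(v) for v in w2px(c,(.365,-.287,.014))]; print(hsv[r,k],hsv[r-14,k])
    rect((.365,-.287,.014),.010,br,'wedge')
    x0={'scene':(210,250),'side':(210,290)}[n]
    r,k=[int(v) for v in w2px(c,(.6,-.2,.03))]
    a=c['pixels'][r-75:r+75,k-100:k+100,::-1]
    cv2.imwrite('pics/zoom_%s.png'%n,cv2.resize(a,None,fx=4,fy=4,interpolation=cv2.INTER_CUBIC));print('crop origin',r-75,k-100)
E
```

```text
scene pA 805 c 449.3 -388.1 size 60.0 90.6 long yaw 167.3 mean [ 0.4489 -0.3884]
scene pB 739 c 592.5 -424.9 size 90.1 58.4 long yaw 3.6 mean [ 0.5917 -0.4249]
scene pC 434 c 648.9 58.9 size 93.0 58.9 long yaw 15.9 mean [0.6486 0.0587]
[ 24 109 251] [ 25 206 244]
scene wedge 167 c 374.4 -273.8 size 22.9 84.1 long yaw 179.6 mean [ 0.3715 -0.2723]
crop origin 199 261
side pA 549 c 450.3 -387.1 size 57.5 88.7 long yaw 166.6 mean [ 0.45   -0.3861]
side pB 542 c 593.1 -423.3 size 90.3 58.0 long yaw 3.7 mean [ 0.5926 -0.4236]
side pC 278 c 649.1 60.7 size 91.1 59.3 long yaw 14.9 mean [0.6491 0.0602]
[ 22  94 241] [ 21 142 222]
side wedge 66589 c 647.1 402.4 size 2507.4 861.2 long yaw 89.9 mean [ 0.5442 -0.1347]
crop origin 206 253
```

View pics/td_scene.png

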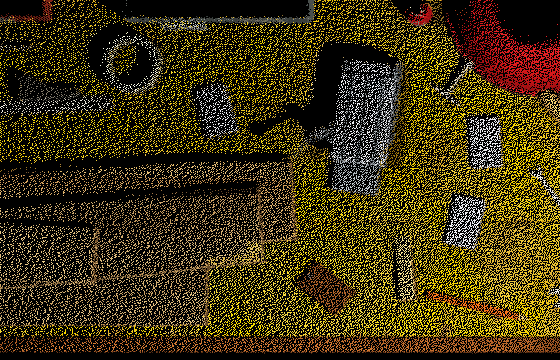

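```bash
ls pics
```

```text
scene0.npz
scene0.png
side0.npz
side0.png
td_scene.png
td_side.png
wrist0.npz
wrist0.png
zoom_scene.png
zoom_side.png
```

View pics/zoom_scene.png

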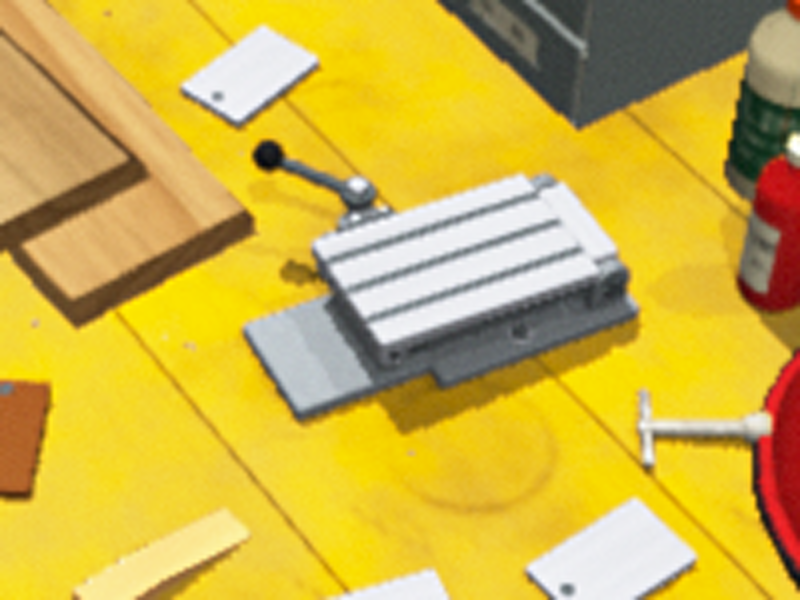

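View pics/zoom_side.png

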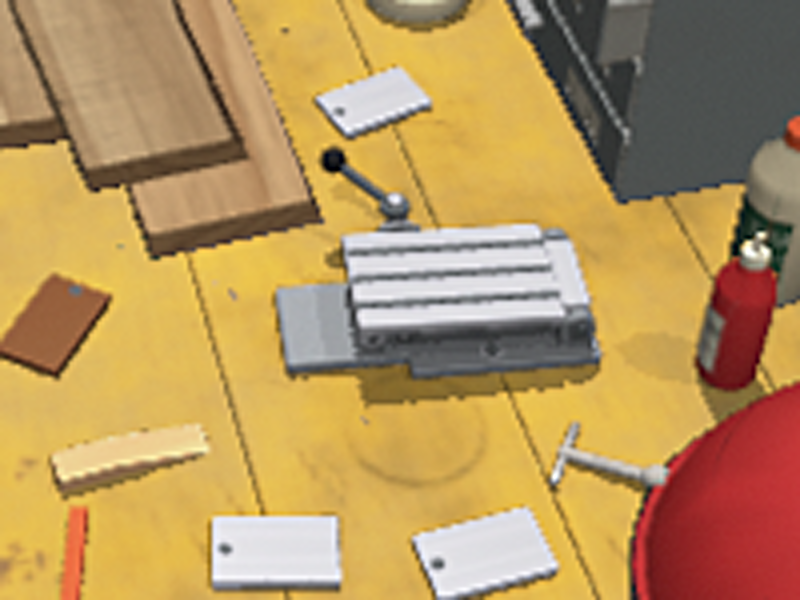

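```bash
python3 - <<'E'
from h import *
from scipy.optimize import least_squares
# apron detail via cloud: points with z~0.012 in stand region; table top plane
for n in ['scene','side']:
    c=dict(np.load('pics/%s0.npz'%n)); P=cloud(c); hsv=cv2.cvtColor(c['pixels'],cv2.COLOR_RGB2HSV)
    g=(hsv[...,1]<90)&np.isfinite(P[...,0])
    box=g&(P[...,0]>.45)&(P[...,0]<.8)&(P[...,1]>-.31)&(P[...,1]<-.12)
    low=box&(abs(P[...,2]-.012)<.006)
    W=P[low];print(n,len(W),'apron',W.min(0).round(3),W.max(0).round(3))
    top=box&(P[...,2]>.04)
    W=P[top]
    A=np.c_[W[:,:2],np.ones(len(W))];co=None
    w=np.ones(len(W),bool)
    for _ in range(5):
        co=np.linalg.lstsq(A[w],W[w,2],rcond=None)[0]; w=abs(A@co-W[:,2])<.004
    print('top plane grad',co[:2].round(3),'tilt',np.degrees(np.arctan(np.hypot(*co[:2]))).round(2),'dir',np.degrees(np.arctan2(-co[1],-co[0])).round(1),w.sum())
    (cx,cy),(a,b),an=cv2.minAreaRect((W[w][:,:2]*1000).astype(np.float32));print('top rect',cx,cy,a,b,an,'zmax',np.percentile(W[w][:,2],98))
    k=(c['pixels'].max(-1)<70)&(abs(P[...,0]-.575)<.05)&(abs(P[...,1]+.085)<.05)&(P[...,2]>.05)
    print('knob',k.sum(),P[k].mean(0).round(4),P[k].min(0).round(3),P[k].max(0).round(3))
    # wedge
    w=(P[...,2]>.004)&(P[...,2]<.022)&(abs(P[...,0]-.37)<.09)&(abs(P[...,1]+.28)<.08)
    W=P[w]*1000;(cx,cy),(a,b),an=cv2.minAreaRect(W[:,:2].astype(np.float32));bb=cv2.boxPoints(((cx,cy),(a,b),an));print('wedge',len(W),cx,cy,a,b,bb.round(0).tolist())
    d=W[:,:2]-[cx,cy];u,s_,v=np.linalg.svd(d-d.mean(0),full_matrices=False);ax=v[0];t=d@ax;print('ax',ax.round(3),'mean',d.mean(0)+[cx,cy])
    for lo in range(-60,60,10):
        q=(t>=lo)&(t<lo+10)
        if q.sum(): print(lo,q.sum(),np.median(W[q][:,2]).round(1),end='; ')
    print()
    # bench z check
    m=(abs(P[...,0]-.5)<.03)&(abs(P[...,1]+.32)<.02);print('bench z',np.nanmedian(P[m][:,2]).round(4),'noise',np.nanstd(P[m][:,2]).round(4))
E
```

```text
scene 1226 apron [ 0.495 -0.277  0.006] [ 0.74  -0.148  0.018]
top plane grad [-0.037  0.007] tilt 2.18 dir -10.8 1644
top rect 646.908203125 -196.4110870361328 124.28692626953125 185.54151916503906 81.87909698486328 zmax 0.060382371719155246
knob 38 [ 0.5729 -0.0844  0.0791] [ 0.562 -0.132  0.055] [ 0.605 -0.071  0.092]
wedge 752 369.4324645996094 -280.061767578125 178.50990295410156 159.39540100097656 [[280.0, -201.0], [280.0, -360.0], [459.0, -360.0], [458.0, -200.0]]
ax [-0.972 -0.233] mean [ 357.55125159 -289.04084937]
-60 20 5.3; -50 22 6.0; -40 49 6.6; -30 48 7.2; -20 47 8.9; -10 50 9.8; 0 57 10.2; 10 55 12.7; 20 60 12.3; 30 60 12.5; 40 65 11.8; 50 78 10.7; 
bench z -0.0002 noise 0.0028
side 870 apron [ 0.498 -0.273  0.006] [ 0.74  -0.143  0.018]
top plane grad [-0.04   0.015] tilt 2.43 dir -21.1 1239
top rect 647.4201049804688 -193.4511260986328 126.98272705078125 182.87696838378906 81.2929916381836 zmax 0.061895071660527864
knob 32 [ 0.5781 -0.0898  0.0782] [ 0.565 -0.134  0.057] [ 0.619 -0.075  0.088]
wedge 704 370.1571044921875 -280.2725524902344 159.4941864013672 177.72137451171875 [[281.0, -360.0], [459.0, -360.0], [459.0, -201.0], [282.0, -200.0]]
ax [-0.998 -0.059] mean [ 364.26681224 -289.33857628]
-60 30 5.4; -50 41 5.9; -40 37 6.8; -30 41 7.3; -20 42 7.9; -10 40 10.5; 0 47 11.7; 10 52 10.3; 20 48 11.9; 30 52 12.2; 40 47 13.8; 50 75 10.6; 
bench z 0.0012 noise 0.0024
```

The plates agree within 2 mm between the two cameras. I'll move to a hover in front of the stand for a close wrist view.

```bash

python3 -m creep '{"hand":[85,85,85,85,85],"delta_pos":[[-0.033,-0.037,0],[-0.033,-0.037,0],[-0.033,-0.037,0],[-0.033,-0.037,0],[-0.033,-0.037,0]],"turn":[0,0,0,0,0]}'
python3 -m creep '{"hand":[85,85,85,85,85],"delta_pos":[[-0.033,-0.037,0],[-0.033,-0.037,0],[-0.033,-0.037,0],[-0.033,-0.037,0],[-0.033,-0.037,0]],"turn":[0,0,0,0,0]}'
python3 -m creep '{"hand":[0,0,0,0,0],"delta_pos":[[-0.033,-0.037,0],[-0.033,-0.037,0],[-0.033,-0.037,0],[-0.033,-0.037,0],[-0.033,-0.037,0]],"turn":[0,0,0,0,0]}'
python3 -m creep '{"hand":[0,0,0,0,0],"delta_pos":[[-0.033,-0.037,0],[-0.033,-0.037,0],[-0.033,-0.037,0],[-0.033,-0.037,0],[0,0,0]],"turn":[0,0,0,0,-1]}'
python3 - <<'E'
from h import *
st();print(env.nose_length)
c=snap('wrist','w1.png');np.savez('pics/w1.npz',**c);print(c['fx'],c['origin'],q2m(c['orientation'])[:,2])
for t in ['stand','tilt_table','roller','packing_seat','lever_knob']:
    print(t,[(round(d['score'],2),np.round(d['location']).astype(int).tolist(),np.round(px2w(c,*d['location']),4).tolist()) for d in env.pinpoint('wrist',t)[:4]])
E
```

```text
clock: 2.22
tcp_pos: [0.2338, 0.3796, 0.2423]
orientation: [0.0, 0.124, 0.992, 0.0]
wrist_force: [1.1, -0.0, -0.4]
finger_gap: 0.0849
clock: 2.63
tcp_pos: [0.3252, 0.2034, 0.2426]
orientation: [0.001, 0.124, 0.992, 0.0]
wrist_force: [1.2, 0.0, 0.3]
finger_gap: 0.0851
clock: 3.05
tcp_pos: [0.4166, 0.027, 0.2426]
orientation: [0.001, 0.125, 0.992, 0.0]
wrist_force: [1.6, 0.9, -0.6]
finger_gap: 0.0249
clock: 3.47
tcp_pos: [0.4925, -0.1179, 0.2417]
orientation: [0.001, 0.084, 0.996, -0.001]
wrist_force: [1.0, -0.1, 0.9]
finger_gap: 0.0004
t 3.47 tcp [ 0.4925 -0.1179  0.2417] zax [ 0.003 -0.003 -1.   ] xax [-0.986  0.167 -0.003] yaw 170.4 F [ 1.  -0.1  0.9] gap 0.0004 q [-0.39  0.18 -0.13  1.26 -0.   -0.23]
0.011
412.5714462511781 [ 0.42590608 -0.1058573   0.37337497] [ 0.26470602 -0.04673424 -0.96319605]
stand [(0.71, [342, 259], [0.5987, -0.1871, 0.0555])]
tilt_table []
roller [(0.56, [304, 249], [0.5609, -0.1872, 0.0584])]
packing_seat [(0.7, [269, 252], [0.5469, -0.1894, 0.0123])]
lever_knob [(0.6, [306, 387], [0.5682, -0.0774, 0.0854]), (0.17, [274, 249], [0.5508, -0.1931, 0.0121])]
```

View pics/w1.png

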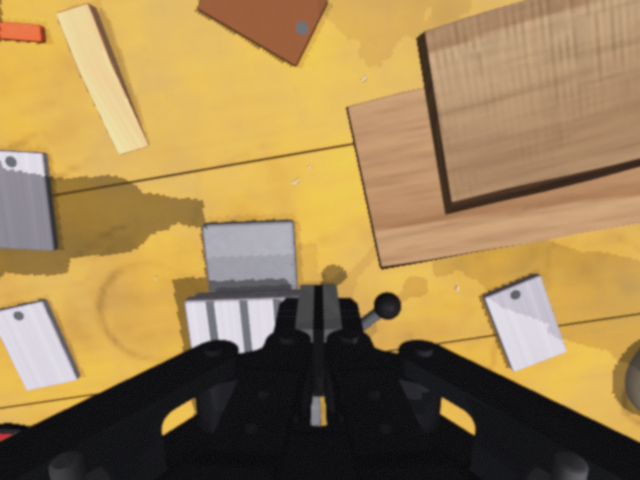

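The wrist view shows the apron with front corners (203,224) and (294,220), the knob at (387,306), the wedge at top left, and the plates. Next I'll fit the stand pose.

```bash
cat > fitstand.py <<'E'
from h import *
def edges(c):
    hsv=cv2.cvtColor(c['pixels'],cv2.COLOR_RGB2HSV)
    return (hsv[...,1]<85)
E
python3 - <<'E'
from fitstand import *
c=dict(np.load('pics/w1.npz'));g=edges(c)
# sub-pixel via saturation threshold crossing
S=cv2.cvtColor(c['pixels'],cv2.COLOR_RGB2HSV)[...,1].astype(float)
def cross(v):
    i=np.argmax(v<85); 
    return None if i==0 else i-1+(v[i-1]-85)/(v[i-1]-v[i])
F=[px2w(c,195+cross(S[195:250,k]),k,.012)[:2] for k in range(212,290,3)]
L=[px2w(c,r,180+cross(S[r,180:240]),.012)[:2] for r in range(232,276,3)]
Rr=[px2w(c,r,320-cross(S[r,320:260:-1]),.012)[:2] for r in range(230,262,3)]
def lf(Q,nm):
    vx,vy,x,y=cv2.fitLine(np.array(Q,np.float32),cv2.DIST_HUBER,0,.001,.001).ravel();print(nm,np.degrees(np.arctan2(vy,vx)).round(2),x.round(4),y.round(4));return np.array([x,y]),np.array([vx,vy])
f=lf(F,'front');l=lf(L,'left(img) = -y side');r=lf(Rr,'right = +y side')
def X(a,b):
    t=np.linalg.solve(np.c_[a[1],-b[1]],b[0]-a[0]);return a[0]+a[1]*t[0]
A,B=X(f,l),X(f,r);print('corners -y',A.round(4),'+y',B.round(4),'width',np.linalg.norm(A-B))
yaw=np.arctan2(*( (B-A)[::-1]))-np.pi/2
print('yaw',np.degrees(yaw))
for yw in (yaw,):
    ux=np.array([np.cos(yw),np.sin(yw)]);O=(A+B)/2+.13*ux;print('origin',O.round(4));uy=np.array([-ux[1],ux[0]])
    print('pivot',(O-.03*ux+.073*uy).round(4),'seat',(O-.084*ux).round(4),'roller',(O-.065*ux).round(4))
    pv=O-.03*ux+.073*uy
for n in ['w1','scene0','side0']:
    c=dict(np.load('pics/%s.npz'%n))
    seg=c['pixels'].max(-1)<60
    if n=='w1': 
        m=np.zeros_like(seg);m[285:330,370:405]=1
    else:
        rr,kk=[int(v) for v in w2px(c,(.572,-.085,.075))];m=np.zeros_like(seg);m[rr-8:rr+9,kk-8:kk+9]=1
    ys,xs=np.nonzero(seg&m)
    for z in (.075,):
        k=px2w(c,(ys.min()+ys.max())/2,(xs.min()+xs.max())/2,z);d=k[:2]-pv;print(n,len(ys),'knob',k.round(4),'r',np.linalg.norm(d).round(4),'ang',np.degrees(np.arctan2(d[1],d[0])-yaw).round(1))
E
```

```text
front 82.61 0.5026 -0.1734
left(img) = -y side -7.11 0.5272 -0.2299
right = +y side -7.19 0.5298 -0.1458
corners -y [ 0.4958 -0.226 ] +y [ 0.5066 -0.1428] width 0.08381586
yaw -7.3892603
origin [ 0.6301 -0.2011]
pivot [ 0.6097 -0.1249] seat [ 0.5468 -0.1903] roller [ 0.5656 -0.1928]
w1 501 knob [ 0.573  -0.0771  0.075 ] r 0.0603 ang 134.9
scene0 33 knob [ 0.5738 -0.0762  0.075 ] r 0.0605 ang 133.8
side0 22 knob [ 0.5741 -0.0767  0.075 ] r 0.0599 ang 133.9
```

```bash

python3 -m creep '{"hand":[0,0,0,0,0],"delta_pos":[[-0.031,0.0195,0],[-0.030,0.0195,0],[0,0,0.026],[0,0,0.026],[0,0,0.026]],"turn":[0,0,1,1,1]}'
python3 -m creep '{"hand":[0,0,0,0,0],"delta_pos":[[0,0,0.026],[0,0,0.026],[0,0,0.026],[0,0,0.026],[0,0,0.026]],"turn":[1,1,1,1,1]}'
python3 -m creep '{"hand":[0,0,0,0,0],"delta_pos":[[0,0,0],[0,0,0],[0,0,0],[0,0,0],[0,0,0]],"turn":[0.7,0,0,0,0]}'
python3 - <<'E'
from h import *
s,M=st()
p=np.array(s['tcp_pos'])-[.6097,-.1249,0];print('rel pivot tool x,y',(p@M)[:2].round(4))
c=snap('wrist','w2.png');snap('scene','s2.png')
E
```

```text
clock: 4.18
tcp_pos: [0.5428, -0.0871, 0.1798]
orientation: [0.001, 0.212, 0.977, 0.0]
wrist_force: [-0.5, -0.0, 0.1]
finger_gap: 0.0
clock: 4.6
tcp_pos: [0.5421, -0.0874, 0.0756]
orientation: [0.0, 0.419, 0.908, 0.0]
wrist_force: [0.2, -0.5, -0.3]
finger_gap: 0.0
clock: 5.02
tcp_pos: [0.5431, -0.0887, 0.077]
orientation: [0.001, 0.444, 0.896, 0.0]
wrist_force: [-0.1, -0.2, 0.0]
finger_gap: -0.0001
t 5.02 tcp [ 0.5431 -0.0887  0.077 ] zax [ 0.002 -0.001 -1.   ] xax [-0.606  0.796 -0.002] yaw 127.27 F [-0.1 -0.2  0. ] gap -0.0001 q [-0.31  0.37 -0.3   0.9   0.    0.61]
rel pivot tool x,y [ 0.069  -0.0309]
```

View pics/w2.png

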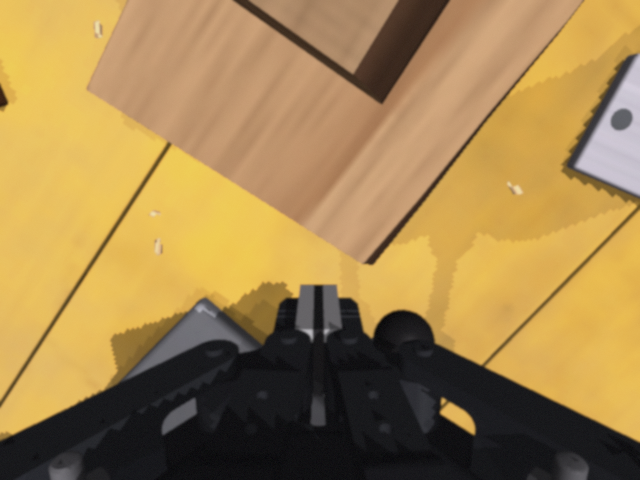

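The knob at (403,340) sits just to the +y side of the closed fingers. I'll push it round the arc.

```bash

python3 -m creep '{"hand":[0,0,0,0,0],"delta_pos":[[-0.009,0.0,0],[0,0.007,0],[0.0024,0.0069,0],[0.0024,0.0069,0],[0.0024,0.0069,0]],"turn":[0,0,1,1,1]}'
python3 -m creep '{"hand":[0,0,0,0,0],"delta_pos":[[0.0024,0.0069,0],[0.0024,0.0069,0],[0.0024,0.0069,0],[0.0024,0.0069,0],[0.0024,0.0069,0]],"turn":[1,1,1,1,1]}'
python3 - <<'E'
from h import *
s,M=st()
p=np.array(s['tcp_pos'])-[.6097,-.1249,0];print('rel pivot tool x,y',(p@M)[:2].round(4))
c=snap('wrist','w3.png');
E
```

```text
clock: 5.53
tcp_pos: [0.5622, -0.0787, 0.0761]
orientation: [0.0, 0.56, 0.828, -0.001]
wrist_force: [-3.1, -4.2, 1.1]
finger_gap: 0.0003
clock: 5.95
tcp_pos: [0.5862, -0.0628, 0.076]
orientation: [-0.0, 0.726, 0.688, -0.001]
wrist_force: [-4.7, -1.4, 3.9]
finger_gap: -0.0
t 5.95 tcp [ 0.5862 -0.0628  0.076 ] zax [-0.002 -0.001 -1.   ] xax [ 0.054  0.999 -0.001] yaw 86.9 F [-4.7 -1.4  3.9] gap -0.0 q [-0.24  0.44 -0.19  0.94 -0.    1.38]
rel pivot tool x,y [ 0.0607 -0.0269]
```

View pics/w3.png

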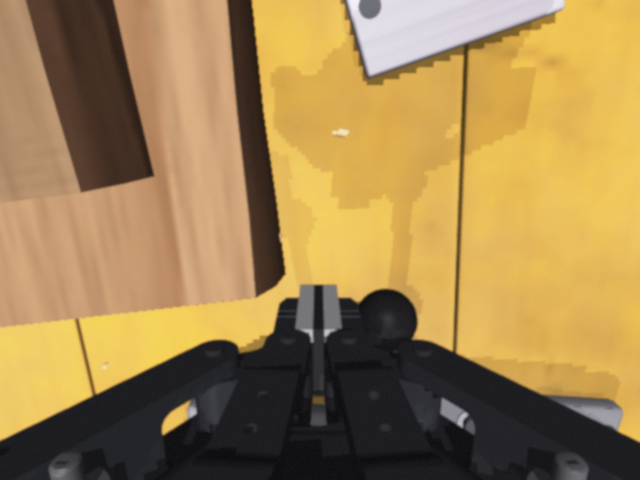

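It's working: the knob touches the finger side at (388,318). Continuing.

```bash

python3 -m creep '{"hand":[0,0,0,0,0],"delta_pos":[[0.0024,0.0069,0],[0.0024,0.0069,0],[0.0024,0.0069,0],[0.0024,0.0069,0],[0.0024,0.0069,0]],"turn":[1,1,1,1,1]}'
python3 -m creep '{"hand":[0,0,0,0,0],"delta_pos":[[0.0024,0.0069,0],[0.0024,0.0069,0],[0,0.002,0],[0,0,0],[0,0,0]],"turn":[1,1,0,0,0]}'
python3 - <<'E'
from h import *
s,M=st()
p=np.array(s['tcp_pos'])-[.6097,-.1249,0];print('rel pivot tool x,y',(p@M)[:2].round(4))
c=snap('wrist','w4.png');c=snap('side','d4.png')
for n in ['scene','side']:
    c=snap(n)
    print([(round(d['score'],2),np.round(d['location']).astype(int).tolist(),np.round(px2w(c,*d['location'],.075),4).tolist()) for d in env.pinpoint(n,'lever_knob')[:4]])
E
```

```text
clock: 6.42
tcp_pos: [0.6148, -0.0582, 0.0758]
orientation: [-0.002, 0.857, 0.516, -0.0]
wrist_force: [-5.4, 3.1, 4.6]
finger_gap: 0.0001
clock: 6.83
tcp_pos: [0.6286, -0.0614, 0.0759]
orientation: [-0.001, 0.897, 0.442, 0.001]
wrist_force: [-0.9, 4.3, 1.7]
finger_gap: 0.0001
t 6.83 tcp [ 0.6286 -0.0614  0.0759] zax [ 0.     0.002 -1.   ] xax [0.61  0.793 0.002] yaw 52.42 F [-0.9  4.3  1.7] gap 0.0001 q [-0.23  0.51 -0.07  0.99  0.    2.  ]
rel pivot tool x,y [ 0.062  -0.0239]
[(0.43, [227, 352], [0.6506, -0.0786, 0.075])]
[(0.49, [244, 354], [0.6345, -0.0817, 0.075])]
```

View pics/w4.png

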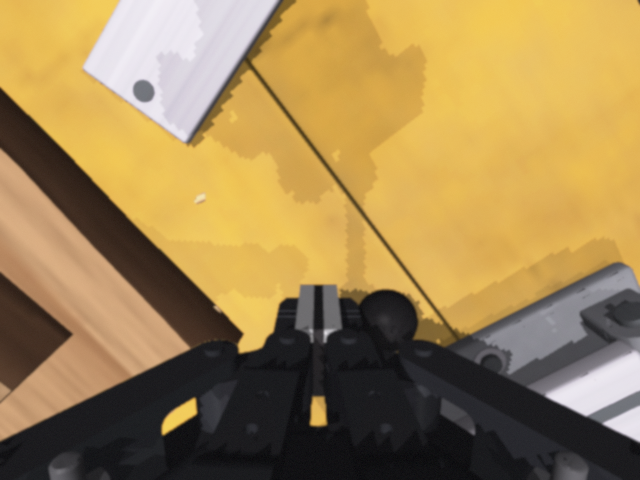

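```bash

python3 -m creep '{"hand":[0,0,0,0,0],"delta_pos":[[0.0012,0.004,0],[0,0.003,0],[0,0,0],[0,0,0],[0,0,0]],"turn":[0.5,0,0,0,0]}'
python3 - <<'E'
from h import *
s,M=st()
p=np.array(s['tcp_pos'])-[.6097,-.1249,0];print('rel pivot tool x,y',(p@M)[:2].round(4),'F tool',(np.array(s['wrist_force'])@M).round(1))
E
# back off along -y then lift
python3 -m creep '{"hand":[0,0,0,0,0],"delta_pos":[[0,-0.02,0],[0,-0.02,0],[0,0,-0.04],[0,0,-0.04],[0,0,-0.04]],"turn":[0,-1,-1,-1,-1]}'
python3 -m creep '{"hand":[85,85,85,85,85],"delta_pos":[[0,0,-0.04],[0,0,-0.04],[0,0,0],[0,0,0],[0,0,0]],"turn":[-1,-1,-1,-1,-1]}'
python3 - <<'E'
from h import *
st()
pv=np.array([.6097,-.1249])
for n in ['scene','side']:
    c=snap(n);np.savez('pics/%s5.npz'%n,**c)
    print([(round(d['score'],2),np.round(d['location']).astype(int).tolist(),np.round(px2w(c,*d['location'],.075),4).tolist()) for d in env.pinpoint(n,'lever_knob')[:4]])
    rr,kk=[int(v) for v in w2px(c,(.6478,-.075,.075))]
    a=c['pixels'][rr-30:rr+70,kk-60:kk+60,::-1];cv2.imwrite('pics/%s5z.png'%n,cv2.resize(a,None,fx=5,fy=5,interpolation=cv2.INTER_CUBIC));print(rr-30,kk-60)
    seg=c['pixels'].max(-1)<60;m=np.zeros_like(seg);m[rr-8:rr+9,kk-8:kk+9]=1
    ys,xs=np.nonzero(seg&m)
    if len(ys):
        k=px2w(c,(ys.min()+ys.max())/2,(xs.min()+xs.max())/2,.075);d=k[:2]-pv;print(len(ys),'knob',k.round(4),'r',np.linalg.norm(d).round(4),'stand ang',np.degrees(np.arctan2(d[1],d[0])).round(1)+7.25)
E
```

```text
clock: 7.55
tcp_pos: [0.6303, -0.0623, 0.0756]
orientation: [-0.004, 0.907, 0.422, -0.001]
wrist_force: [-9.0, 11.5, 7.5]
finger_gap: -0.0
t 7.55 tcp [ 0.6303 -0.0623  0.0756] zax [-0.005  0.005 -1.   ] xax [0.644 0.765 0.001] yaw 49.88 F [-9.  11.5  7.5] gap -0.0 q [-0.23  0.52 -0.06  1.    0.    2.04]
rel pivot tool x,y [ 0.0612 -0.0252] F tool [  3.  -14.4  -7.4]
clock: 7.97
tcp_pos: [0.6083, -0.0452, 0.1723]
orientation: [0.0, 0.819, 0.574, -0.001]
wrist_force: [1.2, -0.0, 0.1]
finger_gap: -0.0001
clock: 8.38
tcp_pos: [0.6099, -0.0458, 0.237]
orientation: [0.002, 0.676, 0.737, 0.0]
wrist_force: [0.1, -0.4, -0.7]
finger_gap: 0.0606
t 8.38 tcp [ 0.6099 -0.0458  0.237 ] zax [ 0.003 -0.002 -1.   ] xax [-0.087  0.996 -0.002] yaw 94.97 F [ 0.1 -0.4 -0.7] gap 0.0606 q [-0.21  0.38  0.14  1.32 -0.    1.28]
[(0.64, [228, 352], [0.6506, -0.081, 0.075]), (0.22, [274, 350], [0.5481, -0.2179, 0.075])]
196 290
24 knob [ 0.6508 -0.0769  0.075 ] r 0.0632 stand ang 56.65
[(0.44, [244, 358], [0.6458, -0.0834, 0.075])]
212 297
23 knob [ 0.6507 -0.0752  0.075 ] r 0.0644 stand ang 57.75
```

View pics/side5z.png

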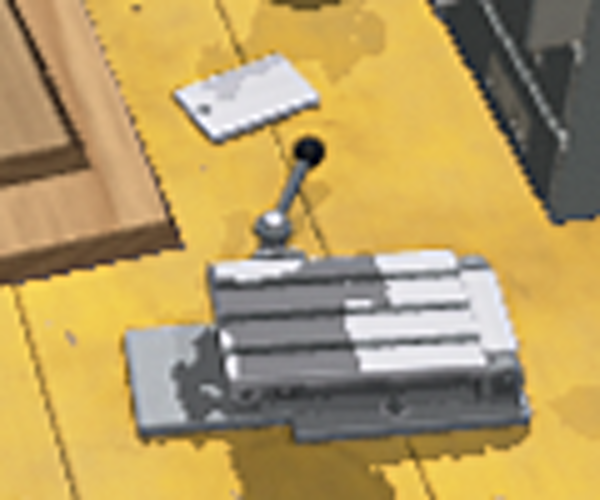

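The lever is at its stop: 14 N reaction and a measured joint value of about 1.43. Next is plate A, at (0.450,-0.388).

```bash

python3 -m creep '{"hand":[85,85,85,85,85],"delta_pos":[[-0.04,-0.027,0],[-0.04,-0.027,0],[-0.04,-0.027,0],[-0.04,-0.027,0],[-0.04,-0.027,0]],"turn":[0,0,0,0,0]}'
python3 -m creep '{"hand":[85,85,85,85,85],"delta_pos":[[-0.04,-0.027,0],[-0.04,-0.027,0],[-0.04,-0.027,0],[-0.04,-0.027,0],[-0.038,-0.027,0]],"turn":[0,0,0,0,0]}'
python3 -m creep '{"hand":[85,85,85,85,85],"delta_pos":[[0,0,0.015],[0,0,0.015],[0,0,0.015],[0,0,0.015],[0,0,0.015]],"turn":[-1,-1,-1,-1,-1]}'
python3 -m creep '{"hand":[85,85,85,85,85],"delta_pos":[[0,0,0.015],[0,0,0.015],[0,0,0.015],[0,0,0.015],[0,0,0.015]],"turn":[-1,-1,-1,-1,-1]}'
python3 -m creep '{"hand":[66,66,66,66,66],"delta_pos":[[0,0,0],[0,0,0],[0,0,0],[0,0,0],[0,0,0]],"turn":[-1,-1,-1,-1,-0.4]}'
python3 - <<'E'
from h import *
st();print(env.nose_length)
c=snap('wrist','w6.png');np.savez('pics/w6.npz',**c)
for t in ['plate_1','wedge']:
    print(t,[(round(d['score'],2),np.round(d['location']).astype(int).tolist(),np.round(px2w(c,*d['location']),4).tolist()) for d in env.pinpoint('wrist',t)[:4]])
E
```

```text
clock: 9.0
tcp_pos: [0.5133, -0.2143, 0.2357]
orientation: [0.0, 0.678, 0.735, -0.0]
wrist_force: [0.8, -0.2, -0.4]
finger_gap: 0.0852
clock: 9.42
tcp_pos: [0.4184, -0.3815, 0.2358]
orientation: [0.0, 0.678, 0.735, -0.0]
wrist_force: [0.8, 0.1, 0.3]
finger_gap: 0.0852
clock: 9.83
tcp_pos: [0.4193, -0.3801, 0.1751]
orientation: [-0.0, 0.502, 0.865, -0.0]
wrist_force: [-0.3, -0.7, -1.8]
finger_gap: 0.0852
clock: 10.25
tcp_pos: [0.4195, -0.3798, 0.1151]
orientation: [-0.0, 0.302, 0.953, -0.0]
wrist_force: [0.2, 0.7, -0.1]
finger_gap: 0.0853
clock: 10.67
tcp_pos: [0.4195, -0.3798, 0.1156]
orientation: [-0.0, 0.115, 0.993, -0.0]
wrist_force: [-0.2, -0.1, -0.1]
finger_gap: 0.0659
t 10.67 tcp [ 0.4195 -0.3798  0.1156] zax [-0. -0. -1.] xax [-0.974  0.228  0.   ] yaw 166.8 F [-0.2 -0.1 -0.1] gap 0.0659 q [-0.88  0.36 -0.2   1.01 -0.   -0.65]
0.011
plate_1 [(0.58, [278, 323], [0.4452, -0.3819, 0.009])]
wedge [(0.67, [107, 470], [0.3655, -0.2814, 0.0123])]
```

View pics/w6.png

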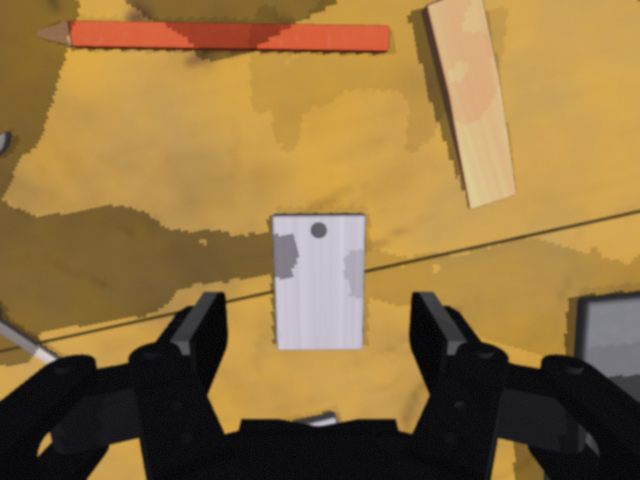

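The plate is square between the fingers, with corners (274,214), (365,214), (362,349) and (278,349). The wedge spans (430,5) to (515,195).

```bash
python3 - <<'E'
from h import *
c=dict(np.load('pics/w6.npz'))
C=np.array([px2w(c,r,k,.008)[:2] for k,r in [(274,214),(365,214),(362.5,349),(278,349)]])
print(C.round(4),'center',C.mean(0).round(4),np.linalg.norm(C[0]-C[1]),np.linalg.norm(C[1]-C[2]))
e=(C[0]+C[1]-C[2]-C[3])/2;print('yaw',np.degrees(np.arctan2(e[1],e[0])),'len',np.linalg.norm(e))
s,M=st();d=C.mean(0)+.030*e/np.linalg.norm(e)-np.array(s['tcp_pos'])[:2];print('tool dxy to grasp mm',(np.r_[d,0]@M)[:2]*1000)
# wedge: thin end image corners z~2.5mm (470,207),(515,194)
print([px2w(c,r,k,.0025)[:2].round(4) for k,r in [(470,208),(515,194)]])
E
```

```text
[[ 0.3993 -0.4014]
 [ 0.4116 -0.3488]
 [ 0.4994 -0.3683]
 [ 0.4868 -0.4218]] center [ 0.4493 -0.3851] 0.05398976672484252 0.08986939518863059
yaw 167.1583849141221 len 0.0898644339440725
t 10.82 tcp [ 0.4196 -0.3797  0.1157] zax [-0. -0. -1.] xax [-0.973  0.233  0.   ] yaw 166.55 F [ 0.9 -0.2 -0.2] gap 0.0659 q [-0.88  0.36 -0.2   1.01 -0.   -0.64]
tool dxy to grasp mm [-0.16058691  1.37546947]
[array([ 0.4238, -0.2859]), array([ 0.4215, -0.2585])]
```

```bash

python3 -m creep '{"hand":[62,62,62,62,62],"delta_pos":[[0,0.0017,0.04],[0,0,0.04],[0,0,0.04],[0,0,0],[0,0,0]],"turn":[-0.1,0,0,0,0]}'
python3 -m creep '{"hand":[60,60,60,60,60],"delta_pos":[[0,0,0.002],[0,0,0.002],[0,0,0],[0,0,0],[0,0,0]],"turn":[0,0,0,0,0]}'
python3 - <<'E'
from h import *
st();c=snap('side');a=c['pixels'];r,k=[int(v) for v in w2px(c,(.43,-.385,.02))];a=a[r-50:r+30,k-60:k+60,::-1];cv2.imwrite('pics/d7.png',cv2.resize(a,None,fx=6,fy=6,interpolation=cv2.INTER_CUBIC))
c=snap('wrist','w7.png')
E
```

```text
clock: 11.23
tcp_pos: [0.4187, -0.3768, 0.0185]
orientation: [-0.002, 0.112, 0.994, 0.002]
wrist_force: [-0.1, -0.1, 1.6]
finger_gap: 0.0617
clock: 11.65
tcp_pos: [0.4205, -0.3788, 0.0178]
orientation: [0.001, 0.112, 0.994, -0.001]
wrist_force: [-1.6, 0.1, 0.4]
finger_gap: 0.0598
t 11.65 tcp [ 0.4205 -0.3788  0.0178] zax [ 0.001 -0.001 -1.   ] xax [-0.975  0.222 -0.002] yaw 167.18 F [-1.6  0.1  0.4] gap 0.0598 q [-0.88  0.46 -0.32  0.78  0.   -0.65]
```

View pics/d7.png

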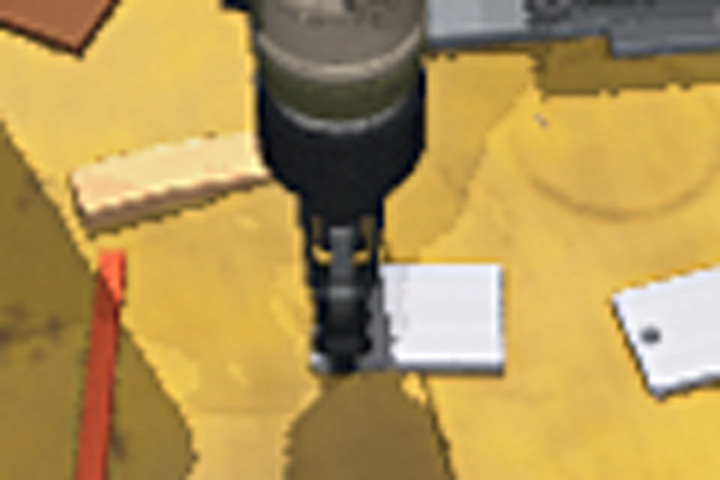

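View pics/w7.png

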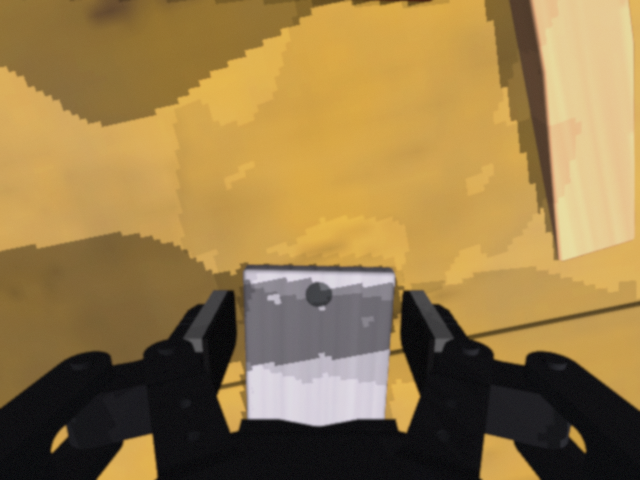

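```bash

python3 -m creep '{"hand":[60,60,60,60,60],"delta_pos":[[0,0,0.002],[0,0,0.002],[0,0,0],[0,0,0],[0,0,0]],"turn":[0,0,0,0,0]}'
python3 -m creep '{"hand":[60,60,60,60,60],"delta_pos":[[0,0,0.002],[0,0,0.002],[0,0,0],[0,0,0],[0,0,0]],"turn":[0,0,0,0,0]}'
python3 -m creep '{"hand":[60,60,60,60,60],"delta_pos":[[0,0,0.0015],[0,0,0],[0,0,0],[0,0,0],[0,0,0]],"turn":[0,0,0,0,0]}'
```

```text
clock: 12.17
tcp_pos: [0.4199, -0.3781, 0.0133]
orientation: [-0.0, 0.112, 0.994, 0.0]
wrist_force: [0.9, 0.1, -0.5]
finger_gap: 0.0599
clock: 12.58
tcp_pos: [0.42, -0.3782, 0.0102]
orientation: [-0.0, 0.112, 0.994, 0.0]
wrist_force: [0.4, 0.1, 0.5]
finger_gap: 0.0601
clock: 13.0
tcp_pos: [0.4201, -0.3782, 0.0091]
orientation: [0.0, 0.112, 0.994, 0.0]
wrist_force: [-0.4, -0.4, 0.0]
finger_gap: 0.0598
```

```bash

python3 -m creep '{"hand":[60,60,60,60,60],"delta_pos":[[0,0,0.002],[0,0,0],[0,0,0],[0,0,0],[0,0,0]],"turn":[0,0,0,0,0]}'
python3 -m creep '{"hand":[60,60,60,60,60],"delta_pos":[[0,0,0.002],[0,0,0],[0,0,0],[0,0,0],[0,0,0]],"turn":[0,0,0,0,0]}'
python3 - <<'E'
from h import *
st();c=snap('side');a=c['pixels'];r,k=[int(v) for v in w2px(c,(.43,-.385,.02))];a=a[r-50:r+30,k-60:k+60,::-1];cv2.imwrite('pics/d8.png',cv2.resize(a,None,fx=6,fy=6,interpolation=cv2.INTER_CUBIC))
E
```

```text
clock: 13.42
tcp_pos: [0.42, -0.3782, 0.0074]
orientation: [0.0, 0.112, 0.994, 0.0]
wrist_force: [-0.1, 0.3, -0.5]
finger_gap: 0.0602
clock: 13.83
tcp_pos: [0.4202, -0.3784, 0.006]
orientation: [0.0, 0.112, 0.994, -0.0]
wrist_force: [0.2, -0.7, 1.1]
finger_gap: 0.0605
t 13.83 tcp [ 0.4202 -0.3784  0.006 ] zax [ 0. -0. -1.] xax [-0.975  0.222 -0.   ] yaw 167.19 F [ 0.2 -0.7  1.1] gap 0.0605 q [-0.88  0.48 -0.34  0.76  0.   -0.65]
```

View pics/d8.png

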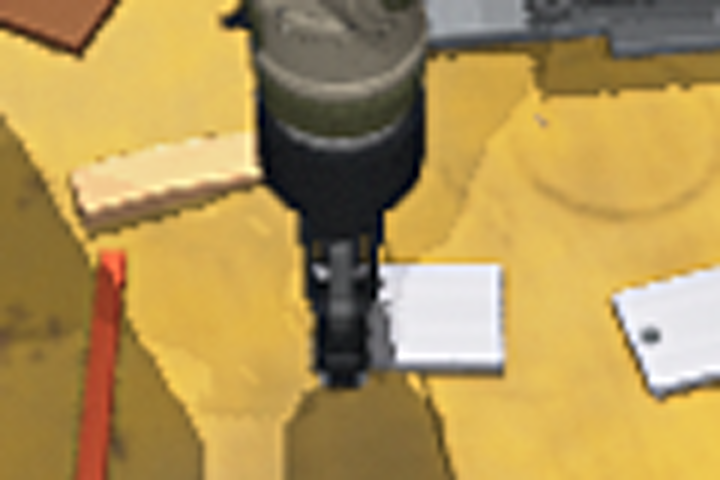

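```bash

python3 -m creep '{"hand":[60,50,50,50,50],"delta_pos":[[0,0,-0.001],[0,0,0],[0,0,0],[0,0,0],[0,0,0]],"turn":[0,0,0,0,0]}' 80
python3 -m creep '{"hand":[50,50,50,50,50],"delta_pos":[[0,0,0],[0,0,0],[0,0,-0.01],[0,0,-0.02],[0,0,-0.02]],"turn":[0,0,0,0,0]}' 80
python3 -m creep '{"hand":[50,50,50,50,50],"delta_pos":[[0,0,-0.02],[0,0,-0.02],[0,0,0],[0,0,0],[0,0,0]],"turn":[0,0,0,0,0]}' 80
python3 - <<'E'
from h import *
s,M=st();c=snap('wrist','w9.png');c2=snap('side','d9.png')
P=cloud(c2);g=cv2.cvtColor(c2['pixels'],cv2.COLOR_RGB2HSV)[...,1]<60
z=s['tcp_pos'][2]
m=g&(abs(P[...,0]-.47)<.025)&(abs(P[...,1]+.39)<.03)&(P[...,2]>.02);print(m.sum(),np.median(P[m],0).round(4));
A=np.c_[P[m][:,:2],np.ones(m.sum())];print(np.linalg.lstsq(A,P[m][:,2],rcond=None)[0].round(3))
# target in tool frame: tcp -> seat -30mm*ux, yaw 172.75
ux=np.array([np.cos(np.radians(-7.25)),np.sin(np.radians(-7.25))]);
for back in (.10,.030): 
    t=np.array([.5468,-.1903])-back*ux; d=t-np.array(s['tcp_pos'])[:2];print('back',back,t.round(4),'tool d units',(np.r_[d,0]@M)[:2]/.8)
E
```

```text
clock: 14.3
tcp_pos: [0.4201, -0.3784, 0.0076]
orientation: [0.0, 0.112, 0.994, -0.0]
wrist_force: [-2.4, 1.1, 8.1]
finger_gap: 0.0533
clock: 14.72
tcp_pos: [0.4192, -0.3772, 0.0464]
orientation: [-0.001, 0.112, 0.994, 0.001]
wrist_force: [0.7, -0.4, -0.9]
finger_gap: 0.0535
clock: 15.13
tcp_pos: [0.4196, -0.3777, 0.0778]
orientation: [-0.0, 0.112, 0.994, 0.0]
wrist_force: [-0.1, -0.8, -1.3]
finger_gap: 0.0536
t 15.13 tcp [ 0.4196 -0.3777  0.0778] zax [-0.001  0.001 -1.   ] xax [-0.975  0.222  0.001] yaw 167.19 F [-0.1 -0.8 -1.3] gap 0.0536 q [-0.88  0.4  -0.26  0.92  0.   -0.65]
1128 [ 0.4602 -0.3927  0.4398]
[-4.775  2.047  3.378]
back 0.1 [ 0.4476 -0.1777] tool d units [0.02133283 0.25154029]
back 0.03 [ 0.517  -0.1865] tool d units [-0.06575514  0.26002143]
```

View pics/w9.png

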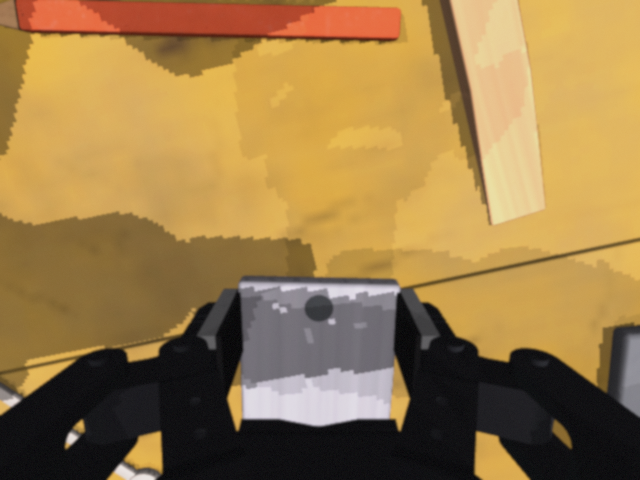

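The plate is held, with its rear edge at row 277, level between the pads. I'll carry it to in front of the apron.

```bash

python3 -m creep '{"hand":[50,50,50,50,50],"delta_pos":[[0.004,0.042,0],[0.004,0.042,0],[0.004,0.042,0],[0.004,0.042,0],[0.004,0.042,0]],"turn":[0,0,0,0,0]}'
python3 -m creep '{"hand":[50,50,50,50,50],"delta_pos":[[0.0015,0.041,0],[0,0,0],[0,0,0],[0,0,0],[0,0,0]],"turn":[0,-0.6,-0.5,0,0]}'
python3 - <<'E'
from h import *
s,M=st();c=snap('wrist','w10.png');np.savez('pics/w10.npz',**c)
ux=np.array([np.cos(np.radians(-7.25)),np.sin(np.radians(-7.25))]);uy=np.array([-ux[1],ux[0]])
d=np.array(s['tcp_pos'])[:2]-np.array([.5468,-.1903]);print('TCP in seat frame',d@ux,d@uy,'yaw err',np.degrees(np.arctan2(M[1,0],M[0,0]))-172.75)
c=snap('side','d10.png');r,k=[int(v) for v in w2px(c,(.53,-.19,.03))];a=c['pixels'][r-55:r+55,k-70:k+70,::-1];cv2.imwrite('pics/d10z.png',cv2.resize(a,None,fx=5,fy=5,interpolation=cv2.INTER_CUBIC))
E
```

```text
clock: 15.65
tcp_pos: [0.4409, -0.209, 0.0776]
orientation: [-0.001, 0.112, 0.994, 0.001]
wrist_force: [0.3, -0.3, -1.0]
finger_gap: 0.0534
clock: 16.07
tcp_pos: [0.4474, -0.1781, 0.078]
orientation: [-0.001, 0.064, 0.998, 0.0]
wrist_force: [0.8, -1.1, -1.1]
finger_gap: 0.0536
t 16.07 tcp [ 0.4474 -0.1781  0.078 ] zax [-0.001  0.001 -1.   ] xax [-0.992  0.128  0.001] yaw 172.64 F [ 0.8 -1.1 -1.1] gap 0.0536 q [-0.55  0.25 -0.46  0.85  0.   -0.42]
TCP in seat frame -0.1001434313684916 -0.0004917485730589147 yaw err -0.11087122516829595
```

View pics/w10.png

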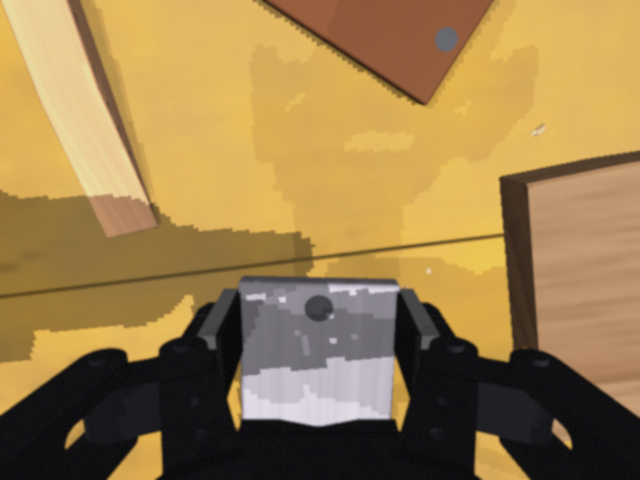

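View pics/d10z.png

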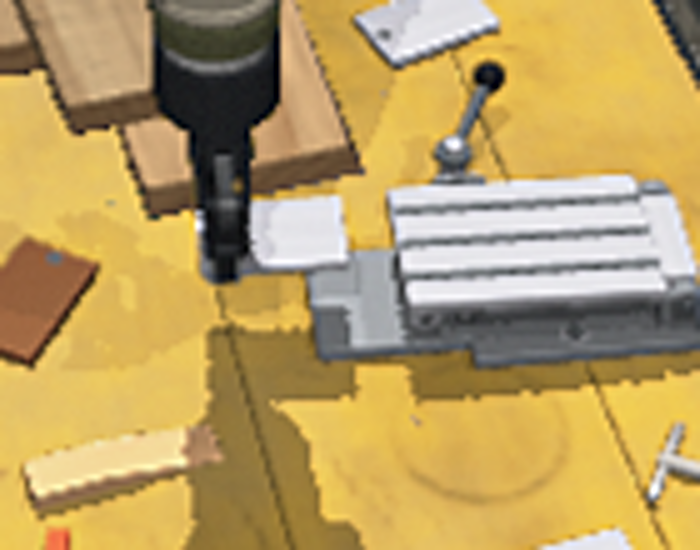

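```bash
python3 - <<'E'
from h import *
c=dict(np.load('pics/w1.npz'))
for k,r in [(392,262),(357,110),(450,200),(430,45)]: print(px2w(c,r,k).round(3))
# roller underside estimate from table: top surface heights front edge in wrist view
P=cloud(c)
for r in range(290,330,4): print(r,[P[r,k].round(4).tolist() for k in (200,230)])
c=dict(np.load('pics/scene5.npz'));P=cloud(c)
ux=np.array([np.cos(np.radians(-7.25)),np.sin(np.radians(-7.25))]);uy=np.array([-ux[1],ux[0]]);O=np.array([.6301,-.2011])
for n in('scene5','side5'):
    P=cloud(dict(np.load('pics/%s.npz'%n)));X=(P[...,:2]-O)@ux;Y=(P[...,:2]-O)@uy
    for x0 in range(-85,90,15):
        m=(abs(X*1000-x0)<7.5)&(abs(Y)<.045)&(P[...,2]>.035);print(x0,m.sum(),np.round(np.median(P[m][:,2])*1000,1) if m.sum() else '',end=' | ')
    print()
E
```

```text
[ 0.555 -0.062  0.029]
[ 0.423 -0.075  0.03 ]
[ 0.502 -0.015  0.054]
[ 0.389 -0.021  0.061]
290 [[0.5635, -0.2467, 0.0], [0.564, -0.2144, 0.0115]]
294 [[0.5522, -0.2323, 0.0407], [0.5559, -0.206, 0.0422]]
298 [[0.5509, -0.2284, 0.0534], [0.5539, -0.2026, 0.0562]]
302 [[0.5532, -0.2281, 0.0563], [0.5566, -0.2027, 0.0583]]
306 [[0.5559, -0.2282, 0.0584], [0.5604, -0.2037, 0.0578]]
310 [[0.5598, -0.2294, 0.0576], [0.564, -0.2046, 0.0575]]
314 [[0.5632, -0.2301, 0.0581], [0.5672, -0.2052, 0.0583]]
318 [[0.5667, -0.2309, 0.0583], [0.5711, -0.2062, 0.0576]]
322 [[0.5703, -0.2318, 0.0583], [0.5747, -0.207, 0.0577]]
326 [[0.574, -0.2328, 0.0581], [0.5789, -0.2082, 0.0566]]
-85 0  | -70 187 56.1 | -55 149 57.3 | -40 146 57.0 | -25 148 56.8 | -10 143 56.0 | 5 142 55.9 | 20 140 55.4 | 35 147 55.1 | 50 142 54.7 | 65 136 54.0 | 80 118 53.3 | 
-85 0  | -70 102 58.5 | -55 106 59.3 | -40 103 58.9 | -25 105 58.2 | -10 101 57.6 | 5 96 57.3 | 20 98 56.9 | 35 102 56.4 | 50 102 56.0 | 65 93 55.5 | 80 93 54.2 |
```

Clear of the planks. I'll lower and slide in.

```bash

python3 -m creep '{"hand":[50,50,50,50,50],"delta_pos":[[0,0,0.03],[0,0,0.03],[0,0,0.0105],[0,0,0],[0,0,0]],"turn":[0,0,0,0,0]}'
python3 -m creep '{"hand":[50,50,50,50,50],"delta_pos":[[-0.015,0,0],[-0.015,0,0],[-0.015,0,0],[-0.01,0,0],[0,0,0]],"turn":[0,0,0,0,0]}'
python3 - <<'E'
from h import *
s,M=st();c=snap('side','d11.png');r,k=[int(v) for v in w2px(c,(.55,-.19,.03))];a=c['pixels'][r-55:r+55,k-70:k+70,::-1];cv2.imwrite('pics/d11z.png',cv2.resize(a,None,fx=5,fy=5,interpolation=cv2.INTER_CUBIC))
ux=np.array([np.cos(np.radians(-7.25)),np.sin(np.radians(-7.25))]);uy=np.array([-ux[1],ux[0]])
d=np.array(s['tcp_pos'])[:2]-np.array([.5468,-.1903]);print('TCP in seat frame',d@ux,d@uy)
E
```

```text
clock: 16.58
tcp_pos: [0.4474, -0.1787, 0.0222]
orientation: [-0.001, 0.064, 0.998, 0.0]
wrist_force: [0.3, 0.4, -0.3]
finger_gap: 0.0534
clock: 17.0
tcp_pos: [0.494, -0.1853, 0.0237]
orientation: [0.002, 0.064, 0.998, -0.001]
wrist_force: [-0.1, -0.0, -0.3]
finger_gap: 0.0535
t 17.0 tcp [ 0.494  -0.1853  0.0237] zax [ 0.003 -0.002 -1.   ] xax [-0.992  0.127 -0.004] yaw 172.7 F [-0.1 -0.  -0.3] gap 0.0535 q [-0.51  0.39 -0.42  0.75  0.   -0.38]
TCP in seat frame -0.05300857708404516 -0.001666041088100618
```

View pics/d11z.png

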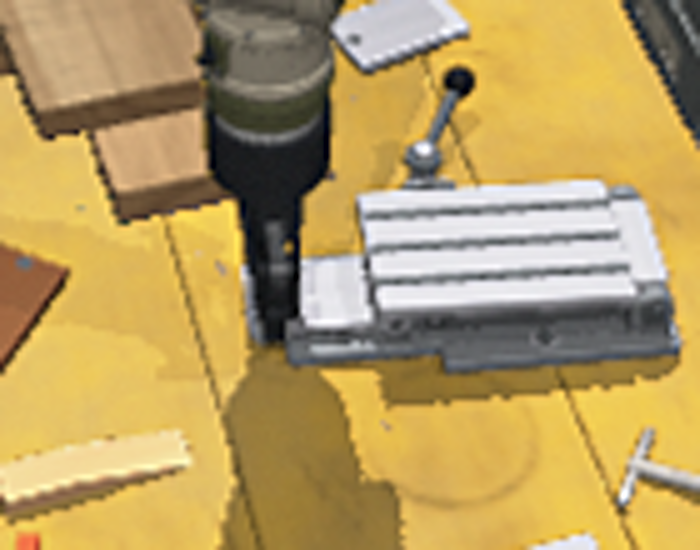

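```bash

python3 -m creep '{"hand":[50,50,50,50,50],"delta_pos":[[-0.006,0.001,0.001],[-0.006,0.001,0.001],[-0.006,0,0],[-0.003,0,0],[0,0,0]],"turn":[0,0,0,0,0]}'
python3 -m creep '{"hand":[50,50,50,50,50],"delta_pos":[[-0.003,0,0],[-0.002,0,0],[-0.001,0,0],[0,0,0],[0,0,0]],"turn":[0,0,0,0,0]}'
python3 - <<'E'
from h import *
s,M=st()
ux=np.array([np.cos(np.radians(-7.25)),np.sin(np.radians(-7.25))]);uy=np.array([-ux[1],ux[0]])
d=np.array(s['tcp_pos'])[:2]-np.array([.5468,-.1903]);print('TCP in seat frame',d@ux,d@uy,'F',(np.array(s['wrist_force'])@M).round(1))
E
```

```text
clock: 17.47
tcp_pos: [0.509, -0.1849, 0.0207]
orientation: [0.0, 0.064, 0.998, -0.0]
wrist_force: [-0.3, 1.2, 0.0]
finger_gap: 0.0534
clock: 17.88
tcp_pos: [0.513, -0.1853, 0.0207]
orientation: [-0.0, 0.064, 0.998, 0.0]
wrist_force: [-0.3, -0.8, -2.1]
finger_gap: 0.0536
t 17.88 tcp [ 0.513  -0.1853  0.0207] zax [-0.  0. -1.] xax [-0.992  0.127  0.   ] yaw 172.69 F [-0.3 -0.8 -2.1] gap 0.0536 q [-0.49  0.43 -0.37  0.77  0.   -0.37]
TCP in seat frame -0.03418930636206199 0.000692476431811812 F [ 0.2 -0.8  2.1]
```

```bash

python3 -m creep '{"hand":[50,50,50,50,50],"delta_pos":[[-0.002,0,0],[-0.002,0,0],[0,0,0],[0,0,0],[0,0,0]],"turn":[0,0,0,0,0]}'
python3 -m creep '{"hand":[50,50,50,50,50],"delta_pos":[[-0.002,0,0],[-0.002,0,0],[0,0,0],[0,0,0],[0,0,0]],"turn":[0,0,0,0,0]}'
python3 -m creep '{"hand":[50,50,50,50,50],"delta_pos":[[-0.002,0,0],[-0.002,0,0],[0,0,0],[0,0,0],[0,0,0]],"turn":[0,0,0,0,0]}'
python3 - <<'E'
from h import *
s,M=st()
ux=np.array([np.cos(np.radians(-7.25)),np.sin(np.radians(-7.25))]);uy=np.array([-ux[1],ux[0]])
d=np.array(s['tcp_pos'])[:2]-np.array([.5468,-.1903]);print('TCP in seat frame',d@ux,d@uy,'F',(np.array(s['wrist_force'])@M).round(1))
E
```

```text
clock: 18.3
tcp_pos: [0.5162, -0.1857, 0.0207]
orientation: [-0.0, 0.064, 0.998, 0.0]
wrist_force: [-0.6, 0.3, -0.6]
finger_gap: 0.0533
clock: 18.72
tcp_pos: [0.5175, -0.1857, 0.0201]
orientation: [-0.002, 0.064, 0.998, 0.0]
wrist_force: [-5.2, -0.2, 0.3]
finger_gap: 0.0532
clock: 19.13
tcp_pos: [0.5177, -0.1857, 0.0197]
orientation: [-0.005, 0.064, 0.998, 0.0]
wrist_force: [-12.5, -1.1, 5.6]
finger_gap: 0.0535
t 19.13 tcp [ 0.5177 -0.1857  0.0197] zax [-0.009  0.001 -1.   ] xax [-0.992  0.128  0.009] yaw 172.64 F [-12.5  -1.1   5.6] gap 0.0535 q [-0.49  0.44 -0.35  0.79 -0.   -0.36]
TCP in seat frame -0.029409823318311972 0.0008977904684629476 F [12.3 -2.7 -5.5]
```

The plate meets the pins (12 N) exactly where expected. I'll relax, lower and release.

```bash

python3 -m creep '{"hand":[50,50,50,50,50],"delta_pos":[[0.0045,0,0],[0,0,0.001],[0,0,0.001],[0,0,0],[0,0,0]],"turn":[0,0,0,0,0]}'
python3 -m creep '{"hand":[58,62,64,66,66],"delta_pos":[[0,0,0],[0,0,0],[0,0,0],[0,0,0],[0,0,0]],"turn":[0,0,0,0,0]}'
python3 -m creep '{"hand":[66,66,66,66,66],"delta_pos":[[0,0,-0.01],[0,0,-0.02],[0,0,-0.03],[0,0,-0.04],[0,0,-0.04]],"turn":[0,0,0,0,0]}'
python3 -m creep '{"hand":[66,66,66,66,66],"delta_pos":[[0.04,0,0],[0.04,0,0],[0.04,0,0],[0,0,0],[0,0,0]],"turn":[0,0,0,0,0]}'
python3 - <<'E'
from h import *
s,M=st();c=snap('wrist','w12.png');np.savez('pics/w12.npz',**c);snap('scene','s12.png')
c=snap('side','d12.png');np.savez('pics/side12.npz',**c);r,k=[int(v) for v in w2px(c,(.55,-.19,.03))];a=c['pixels'][r-40:r+40,k-60:k+60,::-1];cv2.imwrite('pics/d12z.png',cv2.resize(a,None,fx=6,fy=6,interpolation=cv2.INTER_CUBIC))
E
```

```text
clock: 19.55
tcp_pos: [0.5175, -0.1857, 0.0196]
orientation: [-0.001, 0.064, 0.998, 0.0]
wrist_force: [-7.4, 0.5, 8.5]
finger_gap: 0.0535
clock: 19.97
tcp_pos: [0.5196, -0.1863, 0.0192]
orientation: [0.001, 0.064, 0.998, -0.0]
wrist_force: [0.1, 0.4, -0.6]
finger_gap: 0.0662
clock: 20.38
tcp_pos: [0.5184, -0.1857, 0.1322]
orientation: [-0.001, 0.064, 0.998, 0.0]
wrist_force: [0.7, -0.3, -0.1]
finger_gap: 0.066
clock: 20.8
tcp_pos: [0.4224, -0.1734, 0.1317]
orientation: [0.0, 0.064, 0.998, 0.0]
wrist_force: [-0.1, 0.2, 0.0]
finger_gap: 0.066
t 20.8 tcp [ 0.4224 -0.1734  0.1317] zax [ 0.  0. -1.] xax [-0.992  0.128 -0.   ] yaw 172.63 F [-0.1  0.2  0. ] gap 0.066 q [-0.57  0.15 -0.44  0.97  0.   -0.44]
```

View pics/w12.png

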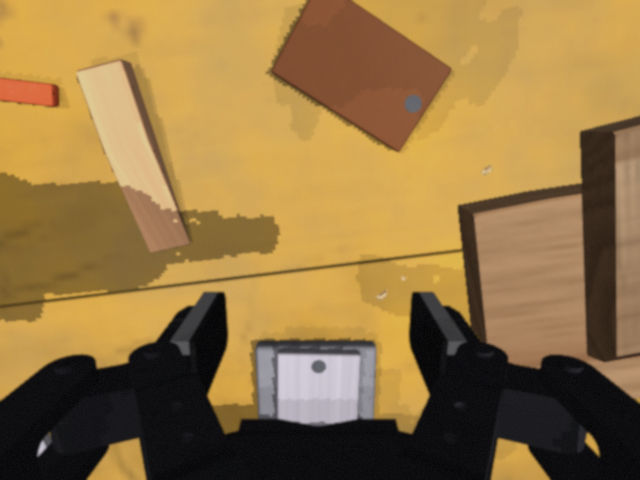

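View pics/d12z.png

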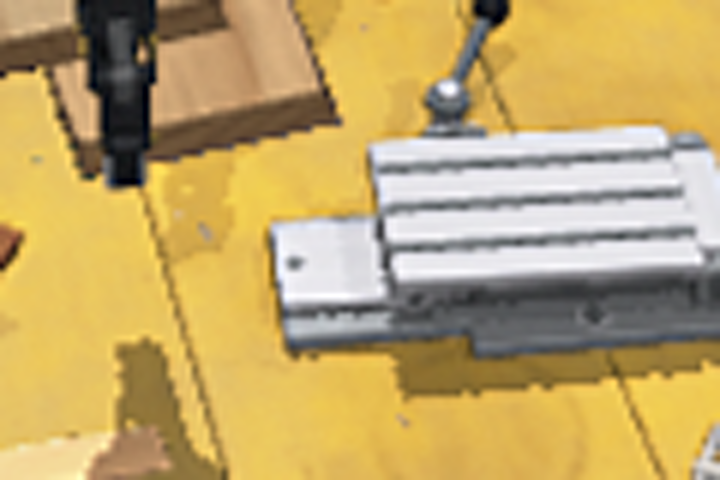

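The plate lies square on the apron: its front edge is at row 352 and the apron's at 342. Next I'll measure the plate and wedge poses.

```bash
python3 - <<'E'
from h import *
c=dict(np.load('pics/w12.npz'))
ux=np.array([np.cos(np.radians(-7.25)),np.sin(np.radians(-7.25))]);uy=np.array([-ux[1],ux[0]]);S=np.array([.5468,-.1903])
for k,r in [(277.5,352),(360,351)]:
    d=px2w(c,r,k,.020)[:2]-S;print('plate front corner seat',(d@ux).round(4),(d@uy).round(4))
for k,r in [(257,342),(375.5,341.5)]:
    d=px2w(c,r,k,.012)[:2]-S;print('apron front corner seat',(d@ux).round(4),(d@uy).round(4))
a=[px2w(c,r,k,.014)[:2] for k,r in [(78,71),(125,61)]];b=[px2w(c,r,k,.0025)[:2] for k,r in [(148,251),(189,241)]]
A=(a[0]+a[1])/2;B=(b[0]+b[1])/2;print('thick end',A.round(4),'thin',B.round(4),'len',np.linalg.norm(A-B),'w',np.linalg.norm(a[0]-a[1]),np.linalg.norm(b[0]-b[1]))
e=(B-A)/np.linalg.norm(B-A);print('yaw',np.degrees(np.arctan2(e[1],e[0])))
s,M=st()
G=A+.024*e;d=G-np.array(s['tcp_pos'])[:2];print('grasp',G.round(4),'tool units',((np.r_[d,0]@M)[:2]/.8).round(4))
E
```

```text
plate front corner seat -0.0456 -0.0255
plate front corner seat -0.0462 0.0293
apron front corner seat -0.0485 -0.0401
apron front corner seat -0.0486 0.0406
thick end [ 0.31   -0.2813] thin [ 0.4215 -0.2724] len 0.11181449100321054 w 0.027701475970465086 0.028593713118345434
yaw 4.580053034337156
t 20.95 tcp [ 0.4251 -0.1746  0.1318] zax [ 0.002 -0.001 -1.   ] xax [-0.992  0.127 -0.002] yaw 172.69 F [ 0.4 -0.7 -0.7] gap 0.0659 q [-0.56  0.16 -0.44  0.97  0.   -0.44]
grasp [ 0.3339 -0.2794] tool units [ 0.0964 -0.1445]
```

```bash

python3 -m creep '{"hand":[50,50,50,50,50],"delta_pos":[[0.024,-0.036,0],[0.024,-0.036,0],[0.024,-0.036,0],[0.024,-0.036,0],[0,0,0]],"turn":[0,0,0,0,0]}'
python3 -m creep '{"hand":[50,50,50,50,50],"delta_pos":[[0,0,0],[0,0,0],[0,0,0],[0,0,0],[0,0,0]],"turn":[-1,-1,-0.4,0,0]}'
python3 - <<'E'
from h import *
c=snap('wrist','w13.png');np.savez('pics/w13.npz',**c);s,M=st()
e=np.array([np.cos(np.radians(4.58)),np.sin(np.radians(4.58))])
d=np.array([.3339,-.2794])-np.array(s['tcp_pos'])[:2];print('tool units',((np.r_[d,0]@M)[:2]/.8).round(4))
E
```

```text
clock: 21.37
tcp_pos: [0.3314, -0.2831, 0.1314]
orientation: [-0.0, 0.067, 0.998, -0.001]
wrist_force: [0.8, 0.1, -1.1]
finger_gap: 0.0504
clock: 21.78
tcp_pos: [0.3338, -0.2786, 0.131]
orientation: [0.0, -0.041, 0.999, 0.0]
wrist_force: [-0.5, -0.1, -0.1]
finger_gap: 0.0499
t 21.83 tcp [ 0.3337 -0.2785  0.1311] zax [ 0.  0. -1.] xax [-0.997 -0.081 -0.   ] yaw -175.34 F [0.6 0.3 0.7] gap 0.05 q [-0.88  0.11 -0.49  0.96  0.   -0.96]
tool units [-0.0001 -0.0011]
```

View pics/w13.png

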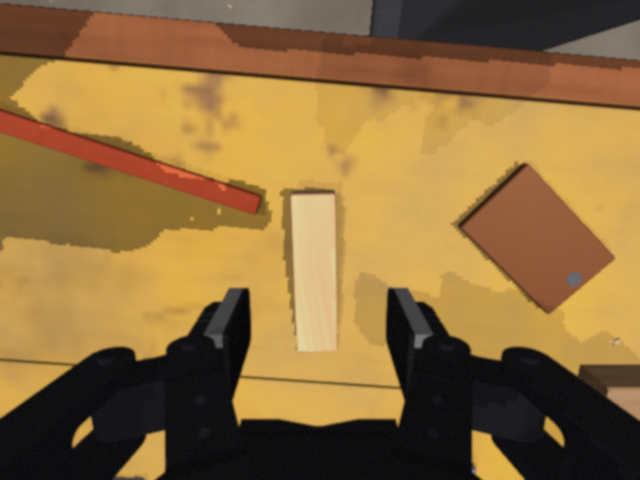

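```bash

python3 -m creep '{"hand":[42,42,42,42,42],"delta_pos":[[0,-0.0025,0.036],[0,0,0.036],[0,0,0.036],[0,0,0.03],[0,0,0]],"turn":[0.1,0,0,0,0]}'
python3 -m creep '{"hand":[42,42,42,42,42],"delta_pos":[[0,0,0.005],[0,0,0.004],[0,0,0],[0,0,0],[0,0,0]],"turn":[0,0,0,0,0]}'
python3 - <<'E'
from h import *
c=snap('wrist','w14.png');s,M=st()
E
```

```text
clock: 22.25
tcp_pos: [0.3312, -0.2775, 0.0169]
orientation: [-0.002, -0.036, 0.999, 0.003]
wrist_force: [-0.2, 0.2, 0.7]
finger_gap: 0.0419
clock: 22.67
tcp_pos: [0.3338, -0.2811, 0.0145]
orientation: [0.001, -0.036, 0.999, -0.001]
wrist_force: [0.5, -0.0, -0.4]
finger_gap: 0.0421
t 22.72 tcp [ 0.3337 -0.281   0.0144] zax [ 0.001 -0.001 -1.   ] xax [-0.997 -0.073 -0.001] yaw -175.82 F [-0.1 -0.1  1.3] gap 0.0419 q [-0.88  0.26 -0.65  0.66  0.   -0.96]
```

View pics/w14.png

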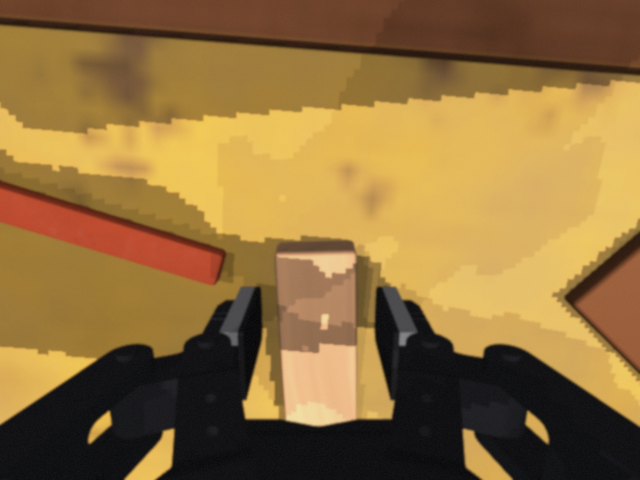

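```bash

python3 -m creep '{"hand":[42,42,24,24,24],"delta_pos":[[0,0,0.002],[0,0,0],[0,0,0],[0,0,0],[0,0,0]],"turn":[0,0,0,0,0]}' 80
python3 -m creep '{"hand":[22,22,22,22,22],"delta_pos":[[0,0,0],[0,0,0],[0,0,0],[0,0,-0.02],[0,0,-0.02]],"turn":[0,0,0,0,0]}' 80
python3 -m creep '{"hand":[22,22,22,22,22],"delta_pos":[[0,0,-0.02],[0,0,-0.02],[0,0,0],[0,0,0],[0,0,0]],"turn":[0,0,0,0,0]}' 80
python3 - <<'E'
from h import *
c=snap('wrist','w15.png');np.savez('pics/w15.npz',**c);s,M=st()
ux=np.array([np.cos(np.radians(-7.25)),np.sin(np.radians(-7.25))]);S=np.array([.5468,-.1903])
d=S-.160*ux-np.array(s['tcp_pos'])[:2];print('tool units to pre',((np.r_[d,0]@M)[:2]/.8).round(4))
E
```

```text
clock: 23.13
tcp_pos: [0.3331, -0.2804, 0.0124]
orientation: [0.0, -0.037, 0.999, -0.0]
wrist_force: [-0.9, 1.6, 6.3]
finger_gap: 0.0256
clock: 23.55
tcp_pos: [0.3323, -0.2794, 0.0435]
orientation: [-0.001, -0.037, 0.999, 0.001]
wrist_force: [0.4, 0.3, -0.3]
finger_gap: 0.0258
clock: 23.97
tcp_pos: [0.3328, -0.28, 0.0752]
orientation: [-0.0, -0.037, 0.999, 0.0]
wrist_force: [-0.1, 0.7, -1.2]
finger_gap: 0.0257
t 24.02 tcp [ 0.3326 -0.2797  0.0749] zax [-0.001  0.001 -1.   ] xax [-0.997 -0.073  0.001] yaw -175.81 F [-0.1 -0.7 -0.6] gap 0.0258 q [-0.88  0.18 -0.58  0.82  0.   -0.96]
tool units to pre [-0.0792  0.1316]
```

View pics/w15.png

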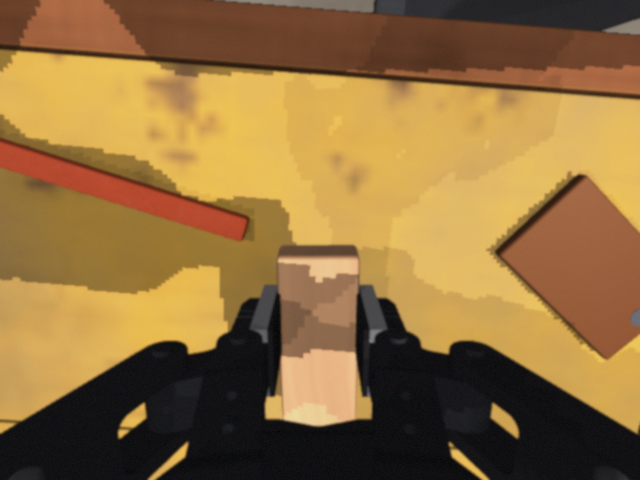

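The wedge is held square, thick end at row 247. I'll carry it to in front of the slot.

```bash

python3 -m creep '{"hand":[22,22,22,22,22],"delta_pos":[[-0.02,0.033,0],[-0.02,0.033,0],[-0.02,0.033,0],[-0.019,0.0325,0],[0,0,0]],"turn":[0,0,0,0,0]}'
python3 -m creep '{"hand":[22,22,22,22,22],"delta_pos":[[0,0,0.02],[0,0,0.02],[0,0,0.01],[0,0,0],[0,0,0]],"turn":[1,1,0.29,0,0]}'
cat > seat.py <<'E'
from h import *
s,M=st()
ux=np.array([np.cos(np.radians(-7.25)),np.sin(np.radians(-7.25))]);uy=np.array([-ux[1],ux[0]])
d=np.array(s['tcp_pos'])[:2]-np.array([.5468,-.1903]);print('TCP in seat mm',(d@ux*1000).round(1),(d@uy*1000).round(1),'F tool',(np.array(s['wrist_force'])@M).round(1))
E
python3 - <<'E'
from seat import *
c=snap('wrist','w16.png')
c=snap('side','d16.png');r,k=[int(v) for v in w2px(c,(.5,-.19,.03))];a=c['pixels'][r-40:r+40,k-60:k+60,::-1];cv2.imwrite('pics/d16z.png',cv2.resize(a,None,fx=6,fy=6,interpolation=cv2.INTER_CUBIC))
E
```

```text
clock: 24.43
tcp_pos: [0.3886, -0.1664, 0.0746]
orientation: [-0.001, -0.039, 0.999, 0.002]
wrist_force: [-0.3, 0.3, -1.3]
finger_gap: 0.026
clock: 24.85
tcp_pos: [0.3874, -0.1704, 0.0349]
orientation: [-0.001, 0.063, 0.998, 0.001]
wrist_force: [0.3, 0.0, -0.6]
finger_gap: 0.0255
t 24.85 tcp [ 0.3874 -0.1704  0.0349] zax [-0.002  0.002 -1.   ] xax [-0.992  0.126  0.003] yaw 172.78 F [ 0.3  0.  -0.6] gap 0.0255 q [-0.6   0.21 -0.65  0.71 -0.   -0.48]
TCP in seat mm -160.6 -0.4 F tool [-0.3  0.   0.6]
```

View pics/w16.png

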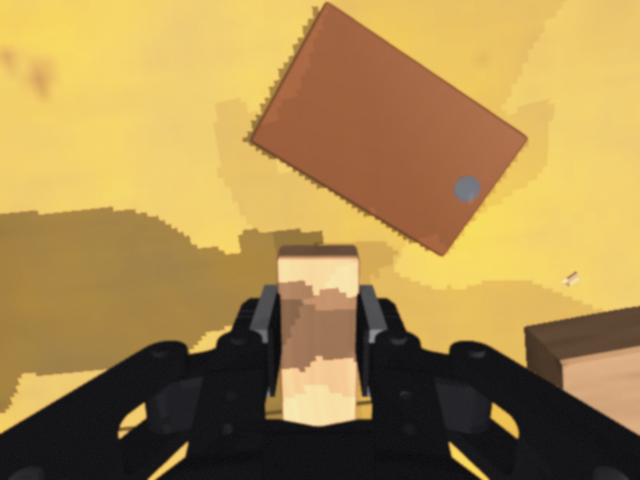

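View pics/d16z.png

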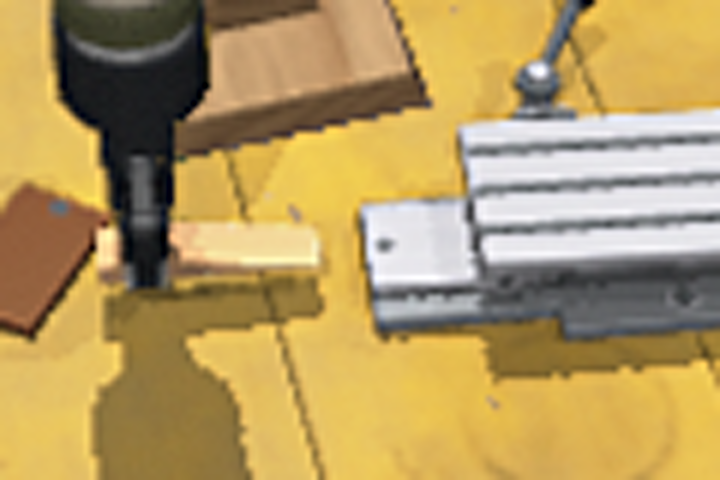

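The wedge is level and in line with the slot. I'll advance until it is just short of the roller, then lower it onto the plate.

```bash

python3 -m creep '{"hand":[22,22,22,22,22],"delta_pos":[[-0.025,0,0],[-0.025,0,0],[-0.025,0,0],[-0.025,0,0],[-0.007,0,0]],"turn":[0,0,0,0,0]}'
python3 -m creep '{"hand":[22,22,22,22,22],"delta_pos":[[0,0.001,0],[0,0,0.001],[0,0,0],[0,0,0],[0,0,0]],"turn":[0,0,0,0,0]}'
python3 -c 'import seat'
python3 -m creep '{"hand":[22,22,22,22,22],"delta_pos":[[0,0,0.001],[0,0,0],[0,0,0],[0,0,0],[0,0,0]],"turn":[0,0,0,0,0]}'
python3 -c 'import seat'
python3 -m creep '{"hand":[22,22,22,22,22],"delta_pos":[[0,0,0.001],[0,0,0],[0,0,0],[0,0,0],[0,0,0]],"turn":[0,0,0,0,0]}'
python3 - <<'E'
from seat import *
c=snap('wrist','w17.png')
c=snap('side','d17.png');r,k=[int(v) for v in w2px(c,(.54,-.19,.03))];a=c['pixels'][r-40:r+40,k-60:k+60,::-1];cv2.imwrite('pics/d17z.png',cv2.resize(a,None,fx=6,fy=6,interpolation=cv2.INTER_CUBIC))
E
```

```text
clock: 25.37
tcp_pos: [0.4771, -0.1833, 0.037]
orientation: [0.002, 0.063, 0.998, -0.001]
wrist_force: [0.3, -0.7, -1.2]
finger_gap: 0.0259
clock: 25.78
tcp_pos: [0.4725, -0.1806, 0.035]
orientation: [-0.0, 0.064, 0.998, 0.0]
wrist_force: [0.7, -0.8, -0.3]
finger_gap: 0.0258
t 25.78 tcp [ 0.4725 -0.1806  0.035 ] zax [-0.001  0.    -1.   ] xax [-0.992  0.127  0.001] yaw 172.72 F [ 0.7 -0.8 -0.3] gap 0.0258 q [-0.52  0.35 -0.46  0.77  0.   -0.4 ]
TCP in seat mm -75.0 0.2 F tool [-0.8 -0.7  0.3]
clock: 26.2
tcp_pos: [0.4734, -0.1808, 0.0343]
orientation: [0.0, 0.063, 0.998, 0.0]
wrist_force: [0.5, -0.0, -0.8]
finger_gap: 0.0259
t 26.2 tcp [ 0.4734 -0.1808  0.0343] zax [ 0.  0. -1.] xax [-0.992  0.126 -0.   ] yaw 172.74 F [ 0.5 -0.  -0.8] gap 0.0259 q [-0.52  0.35 -0.46  0.77  0.   -0.4 ]
TCP in seat mm -74.0 0.1 F tool [-0.5  0.   0.8]
clock: 26.62
tcp_pos: [0.4735, -0.1808, 0.0335]
orientation: [-0.0, 0.063, 0.998, 0.0]
wrist_force: [-0.3, -0.3, 0.7]
finger_gap: 0.0262
t 26.62 tcp [ 0.4735 -0.1808  0.0335] zax [-0.  0. -1.] xax [-0.992  0.126  0.   ] yaw 172.74 F [-0.3 -0.3  0.7] gap 0.0262 q [-0.52  0.35 -0.46  0.76  0.   -0.4 ]
TCP in seat mm -73.9 0.1 F tool [ 0.2 -0.3 -0.7]
```

View pics/w17.png

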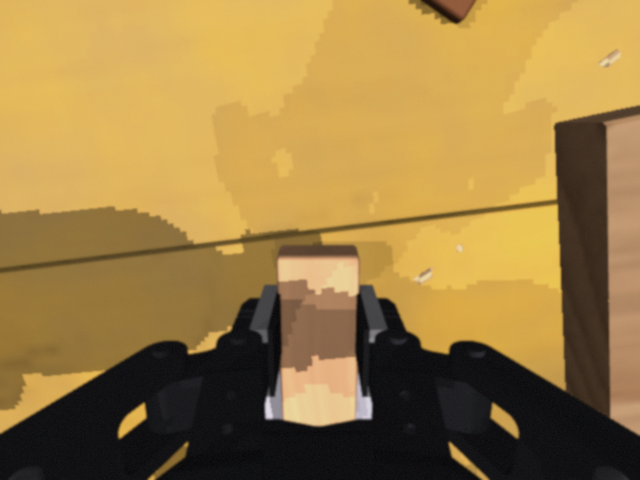

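View pics/d17z.png

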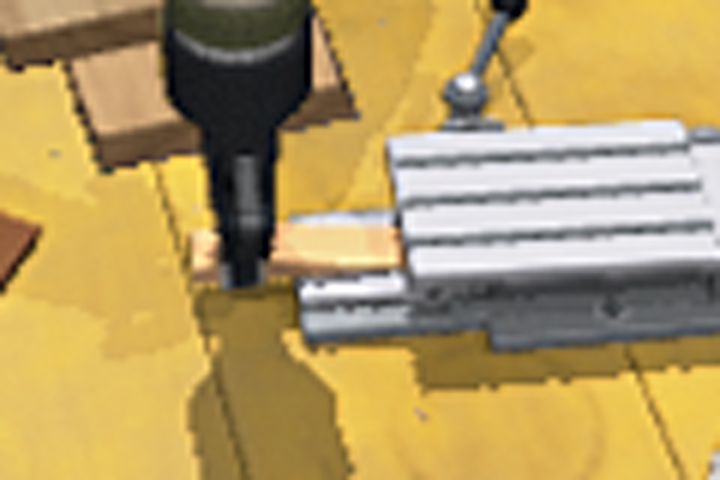

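```bash

python3 -m creep '{"hand":[22,22,22,22,22],"delta_pos":[[-0.006,0,0.0005],[-0.006,0,0],[-0.006,0,0],[0,0,0],[0,0,0]],"turn":[0,0,0,0,0]}'
python3 -c 'import seat'
python3 -m creep '{"hand":[22,22,22,22,22],"delta_pos":[[-0.004,0,0],[-0.004,0,0],[0,0,0],[0,0,0],[0,0,0]],"turn":[0,0,0,0,0]}'
python3 -c 'import seat'
```

```text
clock: 27.13
tcp_pos: [0.4883, -0.1828, 0.0331]
orientation: [0.0, 0.063, 0.998, -0.0]
wrist_force: [0.7, 0.4, -0.3]
finger_gap: 0.0257
t 27.13 tcp [ 0.4883 -0.1828  0.0331] zax [ 0. -0. -1.] xax [-0.992  0.126 -0.   ] yaw 172.76 F [ 0.7  0.4 -0.3] gap 0.0257 q [-0.51  0.37 -0.42  0.78  0.   -0.39]
TCP in seat mm -59.0 0.1 F tool [-0.6  0.5  0.3]
clock: 27.55
tcp_pos: [0.494, -0.1834, 0.033]
orientation: [-0.0, 0.063, 0.998, 0.0]
wrist_force: [-0.7, 0.8, -0.8]
finger_gap: 0.0258
t 27.55 tcp [ 0.494  -0.1834  0.033 ] zax [-0.  0. -1.] xax [-0.992  0.126  0.   ] yaw 172.74 F [-0.7  0.8 -0.8] gap 0.0258 q [-0.51  0.38 -0.41  0.78  0.   -0.38]
TCP in seat mm -53.3 0.2 F tool [0.8 0.7 0.8]
```

```bash

python3 -m creep '{"hand":[22,22,22,22,22],"delta_pos":[[0,0,0.0012],[0,0,0],[0,0,0],[0,0,0],[0,0,0]],"turn":[0,0,0,0,0]}'
python3 -c 'import seat'
python3 -m creep '{"hand":[22,22,22,22,22],"delta_pos":[[-0.004,0,0],[-0.004,0,0],[0,0,0],[0,0,0],[0,0,0]],"turn":[0,0,0,0,0]}'
python3 -c 'import seat'
python3 -m creep '{"hand":[22,22,22,22,22],"delta_pos":[[-0.004,0,0],[0,0,0],[0,0,0],[0,0,0],[0,0,0]],"turn":[0,0,0,0,0]}'
python3 -c 'import seat'
```

```text
clock: 27.97
tcp_pos: [0.494, -0.1835, 0.0324]
orientation: [0.0, 0.063, 0.998, 0.0]
wrist_force: [-1.0, 0.7, 4.2]
finger_gap: 0.0258
t 27.97 tcp [ 0.494  -0.1835  0.0324] zax [ 0.  0. -1.] xax [-0.992  0.126 -0.   ] yaw 172.74 F [-1.   0.7  4.2] gap 0.0258 q [-0.51  0.38 -0.41  0.78  0.   -0.38]
TCP in seat mm -53.2 0.1 F tool [ 1.1  0.6 -4.2]
clock: 28.38
tcp_pos: [0.4992, -0.1841, 0.0324]
orientation: [-0.001, 0.063, 0.998, -0.0]
wrist_force: [-5.9, 0.8, 9.0]
finger_gap: 0.0259
t 28.38 tcp [ 0.4992 -0.1841  0.0324] zax [-0.002  0.    -1.   ] xax [-0.992  0.127  0.002] yaw 172.72 F [-5.9  0.8  9. ] gap 0.0259 q [-0.5   0.39 -0.39  0.79 -0.   -0.38]
TCP in seat mm -48.0 0.2 F tool [ 6.   0.1 -9. ]
clock: 28.8
tcp_pos: [0.5022, -0.1845, 0.0324]
orientation: [-0.001, 0.063, 0.998, -0.0]
wrist_force: [-5.4, 0.9, 9.6]
finger_gap: 0.0258
t 28.8 tcp [ 0.5022 -0.1845  0.0324] zax [-0.003  0.    -1.   ] xax [-0.992  0.127  0.003] yaw 172.72 F [-5.4  0.9  9.6] gap 0.0258 q [-0.5   0.4  -0.39  0.79 -0.   -0.37]
TCP in seat mm -45.0 0.2 F tool [ 5.5  0.2 -9.6]
```

```bash

python3 -m creep '{"hand":[22,22,22,22,22],"delta_pos":[[0,0,-0.0012],[0,0,0],[0,0,0],[0,0,0],[0,0,0]],"turn":[0,0,0,0,0]}'
python3 -c 'import seat'
python3 -m creep '{"hand":[22,22,22,22,22],"delta_pos":[[-0.004,0,0],[0,0,0],[0,0,0],[0,0,0],[0,0,0]],"turn":[0,0,0,0,0]}'
python3 -c 'import seat'
python3 -m creep '{"hand":[22,22,22,22,22],"delta_pos":[[-0.004,0,0],[0,0,0],[0,0,0],[0,0,0],[0,0,0]],"turn":[0,0,0,0,0]}'
python3 - <<'E'
from seat import *
c=snap('wrist','w18.png')
c=snap('side','d18.png');np.savez('pics/side18.npz',**c);r,k=[int(v) for v in w2px(c,(.56,-.19,.03))];a=c['pixels'][r-40:r+40,k-60:k+60,::-1];cv2.imwrite('pics/d18z.png',cv2.resize(a,None,fx=6,fy=6,interpolation=cv2.INTER_CUBIC))
E
```

```text
clock: 29.22
tcp_pos: [0.5037, -0.1847, 0.0328]
orientation: [-0.0, 0.063, 0.998, 0.0]
wrist_force: [-0.4, 1.2, 0.3]
finger_gap: 0.0259
t 29.22 tcp [ 0.5037 -0.1847  0.0328] zax [-0.  0. -1.] xax [-0.992  0.126  0.   ] yaw 172.74 F [-0.4  1.2  0.3] gap 0.0259 q [-0.5   0.4  -0.38  0.79  0.   -0.37]
TCP in seat mm -43.5 0.1 F tool [ 0.5  1.1 -0.3]
clock: 29.63
tcp_pos: [0.5068, -0.1851, 0.033]
orientation: [-0.0, 0.063, 0.998, 0.0]
wrist_force: [-0.2, 0.1, -0.3]
finger_gap: 0.0259
t 29.63 tcp [ 0.5068 -0.1851  0.033 ] zax [-0.  0. -1.] xax [-0.992  0.126  0.   ] yaw 172.74 F [-0.2  0.1 -0.3] gap 0.0259 q [-0.5   0.4  -0.38  0.79  0.   -0.37]
TCP in seat mm -40.4 0.1 F tool [0.3 0.1 0.3]
clock: 30.05
tcp_pos: [0.51, -0.1855, 0.0331]
orientation: [0.0, 0.063, 0.998, 0.0]
wrist_force: [0.5, 0.6, -0.7]
finger_gap: 0.0259
t 30.05 tcp [ 0.51   -0.1855  0.0331] zax [ 0.  0. -1.] xax [-0.992  0.126 -0.   ] yaw 172.74 F [ 0.5  0.6 -0.7] gap 0.0259 q [-0.5   0.41 -0.37  0.8   0.   -0.37]
TCP in seat mm -37.1 0.1 F tool [-0.4  0.6  0.7]
```

View pics/d18z.png

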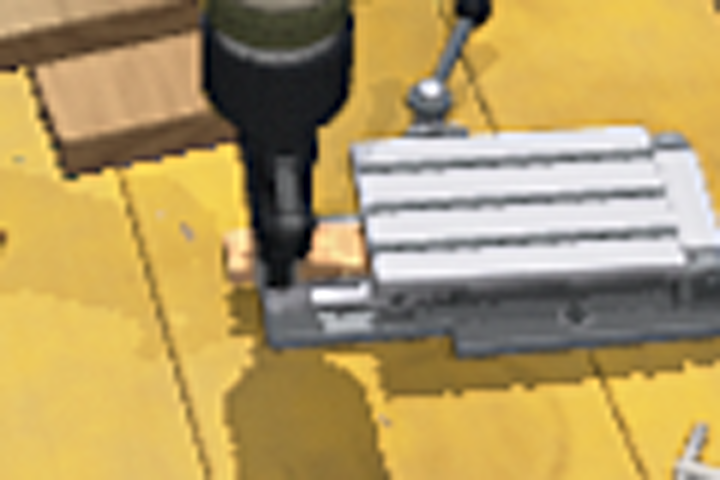

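View pics/w18.png

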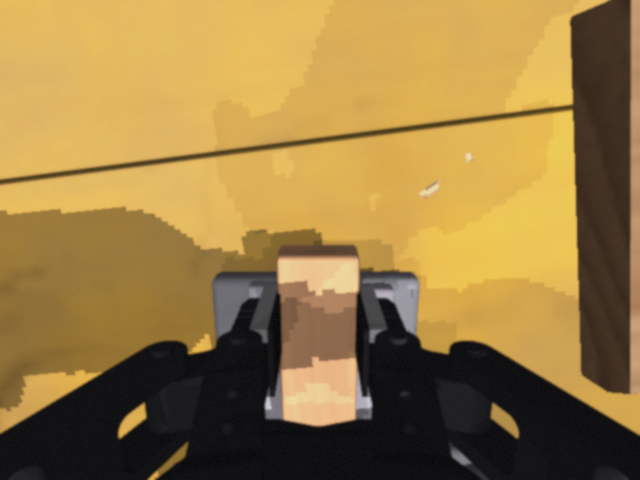

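```bash

python3 -m creep '{"hand":[22,22,22,22,22],"delta_pos":[[-0.004,0,0],[-0.001,0,0],[0,0,0],[0,0,0],[0,0,0]],"turn":[0,0,0,0,0]}'
python3 -c 'import seat'
python3 -m creep '{"hand":[22,22,22,22,22],"delta_pos":[[-0.004,0,0],[-0.001,0,0],[0,0,0],[0,0,0],[0,0,0]],"turn":[0,0,0,0,0]}'
python3 -c 'import seat'
python3 -m creep '{"hand":[22,22,22,22,22],"delta_pos":[[-0.004,0,0],[-0.001,0,0],[0,0,0],[0,0,0],[0,0,0]],"turn":[0,0,0,0,0]}'
python3 -c 'import seat'
```

```text
clock: 30.57
tcp_pos: [0.5137, -0.1859, 0.0328]
orientation: [-0.0, 0.063, 0.998, 0.0]
wrist_force: [-1.1, 0.7, -2.3]
finger_gap: 0.0257
t 30.57 tcp [ 0.5137 -0.1859  0.0328] zax [-0.001  0.    -1.   ] xax [-0.992  0.126  0.001] yaw 172.74 F [-1.1  0.7 -2.3] gap 0.0257 q [-0.49  0.41 -0.36  0.8   0.   -0.37]
TCP in seat mm -33.4 0.2 F tool [1.1 0.5 2.3]
clock: 30.98
tcp_pos: [0.5152, -0.1858, 0.0324]
orientation: [-0.003, 0.064, 0.998, 0.0]
wrist_force: [-7.9, 1.4, 1.8]
finger_gap: 0.0259
t 30.98 tcp [ 0.5152 -0.1858  0.0324] zax [-0.005  0.001 -1.   ] xax [-0.992  0.127  0.006] yaw 172.71 F [-7.9  1.4  1.8] gap 0.0259 q [-0.49  0.42 -0.35  0.81 -0.   -0.36]
TCP in seat mm -31.9 0.5 F tool [ 8.1  0.4 -1.8]
clock: 31.4
tcp_pos: [0.5154, -0.1858, 0.0324]
orientation: [-0.006, 0.064, 0.998, 0.0]
wrist_force: [-18.1, 0.5, 11.4]
finger_gap: 0.0255
t 31.4 tcp [ 0.5154 -0.1858  0.0324] zax [-0.012  0.002 -1.   ] xax [-0.992  0.128  0.012] yaw 172.67 F [-18.1   0.5  11.4] gap 0.0255 q [-0.49  0.42 -0.34  0.82 -0.   -0.36]
TCP in seat mm -31.7 0.5 F tool [ 18.2  -1.8 -11.1]
```

It jams at seat −32 with an 18 N push. That matches about 9 mm of wedge, so the gap is about 17 mm and one plate is right. The fingertips may be grazing the plate, so I'll ease off and re-grip about 4 mm higher, leaving the wedge alone to bear on the plate.

```bash

python3 -m creep '{"hand":[22,22,22,22,22],"delta_pos":[[0.004,0,0],[0.003,0,0],[0,0,0],[0,0,0],[0,0,0]],"turn":[0,0,0,0,0]}'
python3 -c 'import seat'
python3 -m creep '{"hand":[40,40,40,40,40],"delta_pos":[[0,0,0],[0,0,0],[0,0,-0.0025],[0,0,-0.002],[0,0,0]],"turn":[0,0,0,0,0]}'
python3 - <<'E'
import seat
from h import *
c=snap('wrist','w19.png')
c=snap('side','d19.png')
P=cloud(c);print('table top', np.nanmedian(P[...,2][(abs(P[...,0]-.58)<.015)&(abs(P[...,1]+.2)<.03)&(P[...,2]>.035)&(P[...,2]<.09)]).round(4))
P=cloud(dict(np.load('pics/side5.npz')));print('before', np.nanmedian(P[...,2][(abs(P[...,0]-.58)<.015)&(abs(P[...,1]+.2)<.03)&(P[...,2]>.035)&(P[...,2]<.09)]).round(4))
E
python3 -m creep '{"hand":[22,22,22,22,22],"delta_pos":[[0,0,0],[0,0,0],[0,0,0],[0,0,0],[0,0,0]],"turn":[0,0,0,0,0]}' 80
python3 -c 'import seat'
```

```text
clock: 31.82
tcp_pos: [0.5153, -0.1859, 0.0326]
orientation: [-0.001, 0.063, 0.998, 0.0]
wrist_force: [-5.2, 0.3, -1.9]
finger_gap: 0.0259
t 31.82 tcp [ 0.5153 -0.1859  0.0326] zax [-0.002  0.001 -1.   ] xax [-0.992  0.126  0.002] yaw 172.73 F [-5.2  0.3 -1.9] gap 0.0259 q [-0.49  0.42 -0.35  0.8  -0.   -0.37]
TCP in seat mm -31.8 0.4 F tool [ 5.2 -0.4  1.9]
clock: 32.23
tcp_pos: [0.5175, -0.1868, 0.0377]
orientation: [0.001, 0.063, 0.998, -0.0]
wrist_force: [0.4, -0.3, 0.5]
finger_gap: 0.0401
t 32.23 tcp [ 0.5175 -0.1868  0.0377] zax [ 0.002 -0.001 -1.   ] xax [-0.992  0.126 -0.002] yaw 172.74 F [ 0.4 -0.3  0.5] gap 0.0401 q [-0.49  0.41 -0.35  0.81  0.   -0.37]
TCP in seat mm -29.5 -0.3 F tool [-0.5 -0.2 -0.5]
table top 0.0591
before 0.0591
clock: 32.75
tcp_pos: [0.5166, -0.1863, 0.0373]
orientation: [0.0, 0.063, 0.998, 0.0]
wrist_force: [-2.1, 1.0, 4.8]
finger_gap: 0.0253
t 32.75 tcp [ 0.5166 -0.1863  0.0373] zax [ 0.001 -0.    -1.   ] xax [-0.992  0.126 -0.001] yaw 172.76 F [-2.1  1.   4.8] gap 0.0253 q [-0.49  0.41 -0.35  0.81  0.   -0.37]
TCP in seat mm -30.5 0.2 F tool [ 2.2  0.8 -4.8]
```

View pics/w19.png

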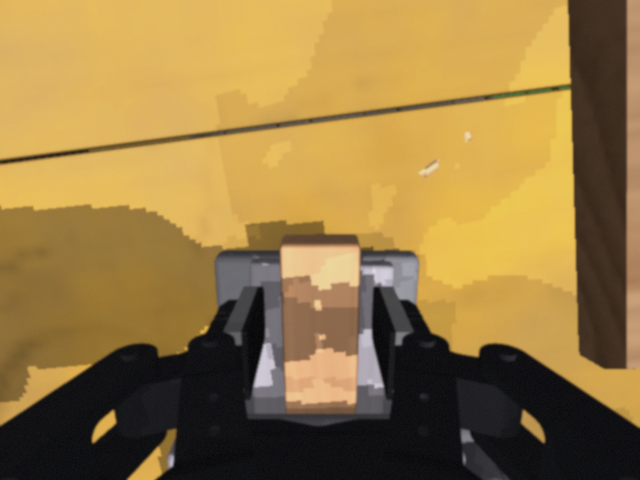

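The table height is unchanged at 59.1 mm and the wedge stayed put on the plate when released. Re-gripped, I'll push home.

```bash

python3 -m creep '{"hand":[22,22,22,22,22],"delta_pos":[[-0.002,0,0],[-0.002,0,0],[0,0,0],[0,0,0],[0,0,0]],"turn":[0,0,0,0,0]}'
python3 -c 'import seat'
python3 -m creep '{"hand":[22,22,22,22,22],"delta_pos":[[-0.001,0,0],[-0.001,0,0],[0,0,0],[0,0,0],[0,0,0]],"turn":[0,0,0,0,0]}'
python3 -c 'import seat'
python3 -m creep '{"hand":[22,22,22,22,22],"delta_pos":[[0,0,0],[0,0,0],[0,0,0],[0,0,0],[0,0,0]],"turn":[0,0,0,0,0]}'
python3 -c 'import seat'
```

```text
clock: 33.17
tcp_pos: [0.5167, -0.1863, 0.0373]
orientation: [-0.002, 0.063, 0.998, -0.0]
wrist_force: [-9.5, 1.2, 13.4]
finger_gap: 0.0253
t 33.17 tcp [ 0.5167 -0.1863  0.0373] zax [-0.005  0.    -1.   ] xax [-0.992  0.127  0.005] yaw 172.73 F [-9.5  1.2 13.4] gap 0.0253 q [-0.49  0.42 -0.34  0.82 -0.   -0.36]
TCP in seat mm -30.4 0.2 F tool [  9.7  -0.  -13.3]
clock: 33.58
tcp_pos: [0.5168, -0.1863, 0.0373]
orientation: [-0.004, 0.064, 0.998, -0.0]
wrist_force: [-13.6, 0.7, 16.6]
finger_gap: 0.025
t 33.58 tcp [ 0.5168 -0.1863  0.0373] zax [-0.008  0.    -1.   ] xax [-0.992  0.127  0.008] yaw 172.71 F [-13.6   0.7  16.6] gap 0.025 q [-0.49  0.42 -0.34  0.82 -0.   -0.36]
TCP in seat mm -30.3 0.2 F tool [ 13.7  -1.1 -16.5]
clock: 34.0
tcp_pos: [0.5167, -0.1862, 0.0372]
orientation: [-0.004, 0.064, 0.998, -0.0]
wrist_force: [-14.7, 1.4, 17.9]
finger_gap: 0.025
t 34.0 tcp [ 0.5167 -0.1862  0.0372] zax [-0.008  0.    -1.   ] xax [-0.992  0.127  0.008] yaw 172.71 F [-14.7   1.4  17.9] gap 0.025 q [-0.49  0.42 -0.34  0.82 -0.   -0.36]
TCP in seat mm -30.3 0.2 F tool [ 14.9  -0.5 -17.7]
```

```bash

python3 -m creep '{"hand":[22,22,22,22,22],"delta_pos":[[0,0,-0.0015],[0,0,0],[0,0,0],[0,0,0],[0,0,0]],"turn":[0,0,0,0,0]}'
python3 -c 'import seat'
```

```text
clock: 34.42
tcp_pos: [0.5169, -0.1861, 0.0373]
orientation: [-0.004, 0.064, 0.998, 0.0]
wrist_force: [-10.0, 1.0, 8.5]
finger_gap: 0.025
t 34.42 tcp [ 0.5169 -0.1861  0.0373] zax [-0.008  0.001 -1.   ] xax [-0.992  0.127  0.008] yaw 172.69 F [-10.    1.    8.5] gap 0.025 q [-0.49  0.42 -0.34  0.82 -0.   -0.36]
TCP in seat mm -30.2 0.4 F tool [10.2 -0.3 -8.4]
```

```bash

python3 -m creep '{"hand":[22,22,22,22,22],"delta_pos":[[-0.001,0,-0.001],[-0.001,0,0],[0,0,0],[0,0,0],[0,0,0]],"turn":[0,0,0,0,0]}'
python3 -c 'import seat'
python3 -m creep '{"hand":[22,22,22,22,22],"delta_pos":[[0,0,0],[0,0,0],[0,0,0],[0,0,0],[0,0,0]],"turn":[0,0,0,0,0]}'
python3 - <<'E'
import seat
from h import *
c=snap('wrist','w20.png');c=snap('scene','s20.png')
for n in('side','scene'):
    c=snap(n,n+'20.png')
    P=cloud(c);f=lambda P:np.nanmedian(P[...,2][(abs(P[...,0]-.58)<.015)&(abs(P[...,1]+.2)<.03)&(P[...,2]>.035)&(P[...,2]<.09)]).round(4)
    print(n,'table top',f(P),'before',f(cloud(dict(np.load('pics/%s0.npz'%n)))))
    # frame diff on bench tools
    for t,p in dict(spanner=(.48,-.565,.004),square=(.66,.384,.004),tape=(.735,.217,.01),pencil=(.295,-.42,.006)).items():
        r,k=[int(v) for v in w2px(c,p)];a=np.load('pics/%s0.npz'%n)['pixels'];print(t,np.abs(a[r-12:r+12,k-12:k+12].astype(int)-c['pixels'][r-12:r+12,k-12:k+12]).mean().round(1),end=' ')
    r,k=[int(v) for v in w2px(c,(.57,-.18,.03))];b=c['pixels'][r-45:r+45,k-60:k+60,::-1];cv2.imwrite('pics/%s20z.png'%n,cv2.resize(b,None,fx=6,fy=6,interpolation=cv2.INTER_CUBIC))
E
```

```text
clock: 34.83
tcp_pos: [0.517, -0.186, 0.0373]
orientation: [-0.005, 0.064, 0.998, 0.0]
wrist_force: [-13.2, -0.3, 5.2]
finger_gap: 0.0254
t 34.83 tcp [ 0.517  -0.186   0.0373] zax [-0.011  0.002 -1.   ] xax [-0.992  0.128  0.011] yaw 172.67 F [-13.2  -0.3   5.2] gap 0.0254 q [-0.49  0.42 -0.33  0.83 -0.   -0.36]
TCP in seat mm -30.1 0.5 F tool [13.1 -2.  -5.1]
clock: 35.25
tcp_pos: [0.517, -0.186, 0.0373]
orientation: [-0.005, 0.064, 0.998, 0.0]
wrist_force: [-12.7, -0.7, 5.8]
finger_gap: 0.0255
t 35.25 tcp [ 0.517  -0.186   0.0373] zax [-0.011  0.002 -1.   ] xax [-0.992  0.128  0.011] yaw 172.67 F [-12.7  -0.7   5.8] gap 0.0255 q [-0.49  0.42 -0.33  0.83 -0.   -0.36]
TCP in seat mm -30.1 0.5 F tool [12.6 -2.4 -5.6]
side table top 0.0589 before 0.0593
spanner 9.0 square 89.7 tape 27.1 pencil 49.8 scene table top 0.0579 before 0.0577
spanner 10.0 square 10.2 tape 40.8 pencil 42.3
```

View pics/side20z.png

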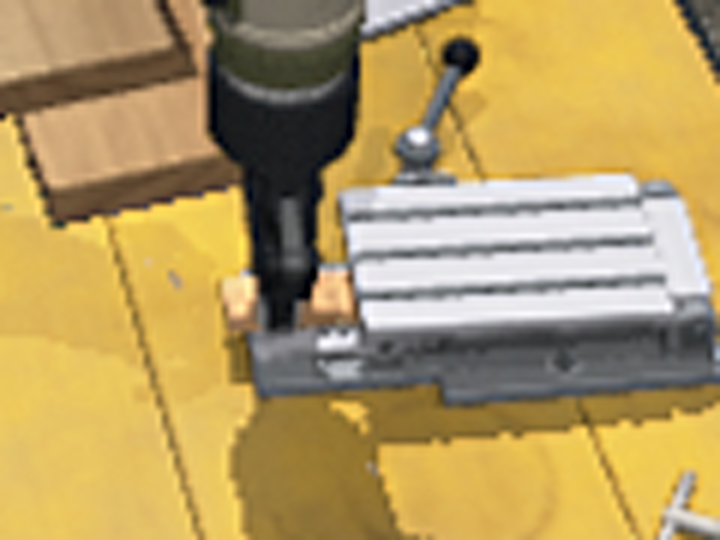

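View pics/w20.png

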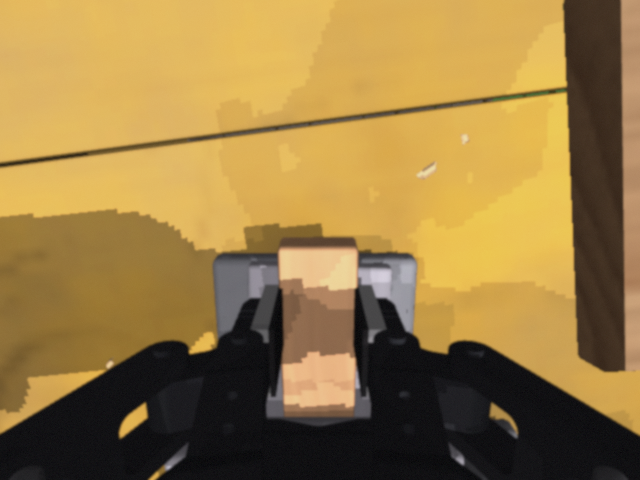

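View pics/scene20.png

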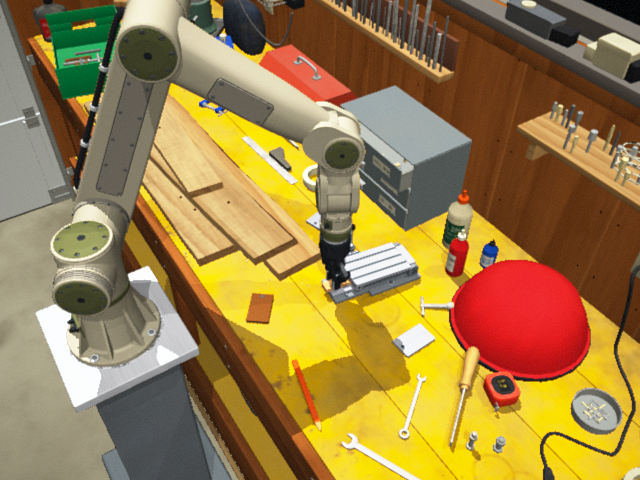

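The pencil, spanner and square are where they were; the pixel differences come from the arm's shadow and occlusion. Wedge jammed at 13 N, table height unchanged: handing in.

```bash
python3 - <<'E'
import seat
from h import *
print(env.hand_in())
E
```

```text
t 35.45 tcp [ 0.5171 -0.186   0.0373] zax [-0.011  0.002 -1.   ] xax [-0.992  0.127  0.011] yaw 172.68 F [-12.4  -0.5   5.4] gap 0.0253 q [-0.49  0.42 -0.33  0.83 -0.   -0.36]
TCP in seat mm -30.0 0.5 F tool [12.3 -2.1 -5.3]
the job is handed in; nothing more can be done
None
```

The tilting table is locked and supported at its tilt, and I handed the job in at 35 s. The hand-in gives no verdict, so what follows rests on my own measurements.

**What I did**
- **Lever:** I swung the cam lever to its stop. It pushed back with 14 N, and its angle measured about 1.43 rad, against 1.40 nominal.
- **Plate:** I slid one packing plate in until it met the two stop pins with 12 N, where its measured position said it should. It lay about 2 mm or less off the seat point.
- **Wedge:** I pushed the wedge in thin end first until it jammed, at about 9 mm thickness. That puts the space at about 17 mm, so a second plate would not have left room for the wedge.
- **Re-grip:** I then let go and gripped the wedge about 4 mm higher, so the fingertips could not rest on the plate, and pushed it tight again.

**Last checks**
- **Push and grip:** The arm holds the wedge with a push of about 12 N along the slot and 5 N downwards, set to 80 N of grip. It sits within about 1 mm of the middle, under 0.5° off square and under 1° off level.
- **Tilt:** The table's top measured within 0.4 mm of its starting height in both cameras.
- **Bench tools:** The pencil, spanner and square lie where they were. The tape is partly hidden behind the arm.

**What disagreed or was not confirmed**
- My before-and-after picture comparison flagged the pencil and tape in both cameras, and the square in one. I put this down to the arm's shadow and to the arm blocking the view.
- The wedge's forces on the roller and on the plate could only be inferred from the wrist force, not measured separately.

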